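# Release the rack press and take the glued blank out to the tray

## Robot

A 7-joint arm with a two-finger parallel gripper is mounted at the origin on the work surface. World frame = base frame: x ahead of the robot, y to its left, z up, the work surface at z = 0. Lengths are in mm, angles in rad, forces in N, time in s.
With the tool pointing down it reaches from about 375 to 925 mm from the base axis. Payload 3.1 kg.
Tool frame: the origin (TCP) lies midway between the tips of the shut fingers; the grasp point (between the pads) lies 19 mm behind it; z points along the fingers, y is the direction in which the jaws open and shut (so a half turn about z gives the same grasp; the last joint's range is limited). The gripper opens to 85 mm and grips with 20 to 120 N. Pads are 22 mm wide; open, the fingers measure 114 mm over their backs; the gripper's body (76 mm by 85 mm) begins 54 mm behind the grasp point. The pads swing forward as they close: fully open they stand 13 mm farther back than shut.
Start: joints at [1.033, 0.383, 0.044, 1.598, -0.018, 1.161, -0.05], TCP at [276.762, -588.137, 201.069] pointing down, gripper open.
Joint ranges: [-2.61, 2.61], [-0.41, 2.15], [-1.48, 1.57], [0, 2.5], [-1.57, 4.71], [0.05, 1.97], [-2.85, 2.85]. Speed limits (rad/s): [2.79, 2.79, 3.14, 3.14, 3.14, 3.14, 3.14].

## Interface

Orientations are given as a rotation vector (axis times angle).
In Python, from station import read_state, eyes, r, finder gives the robot as it stands. The module is installed in compiled form; this text tells all that it offers.
- The arm moves only by the tool step_arm, never from a script. Its argument "deltas" is a list that holds one entry, the list of rows, each a list of 7 numbers: the closure, from 0 (fully open) to 1 (shut), then the shift along the world's x, y, z normalised to -1 to 1, where 1 is 0.03 m, then the turn, a rotation vector about the world's x, y, z normalised to -1 to 1, where 1 is 6 degrees. A call has 1 to 20 rows; each row shifts and turns the commanded pose from where the row before left it; what a row does not reach is not made up. A row lasts 1/10 s, in which the tool goes at most 50 mm and 8.59 degrees, less where a joint would pass 70% of its speed; a pose out of reach is approached as far as the arm can. A call with a number of a shift or a turn outside -1 to 1 is refused whole. A call with a gripper value outside its range is refused whole. The fingers move at their own pace and stop on an object; the grip force is fixed at half the most. Time passes only in rows, so rows that do not move let the fingers close. It gives the time, the measured TCP pose, the force and the opening at its end, in the units of the state.
- read_state(): the state, without advancing time (a new reading comes with each control period).
- eyes.grab_frame(name): name is "scene" or "top"; returns a dict with "img" (400x640x3 uint8, red, green, blue), "z_map" (400x640 float32, mm along the optical axis (not along the pixel's ray), 0 where there is no reading), "camera_matrix" (3x3 intrinsics, pixels), "dist" ([k1, k2, p1, p2, k3] as OpenCV has them; the pictures are not rectified), "world_from_camera" (4x4, takes a point from camera to world coordinates). Camera axes: x right, y down, z forward; pixel columns grow to the right and rows downward; lengths in mm; the calibration is good to about 2 mm. A picture is of the moment at which its call begins.
- r.close_job(): hands the job in, once; it reports no verdict.
Trained networks look in the newest picture that a camera, given by its name, has taken for a name from the list of things; names that differ only in an ending like _2 or _b are one class to them, and where a whole thing is asked for, a point or a joint stands for the part that bears it (a point fixed in the world has none). Each returns a list of dicts, best first, with "conf" (0 to 1); they miss things now and then, are a little off and sometimes report something else, mostly with a low value. They report only what shows in the picture. A call takes as long as a camera call. They do not tell look-alikes from the thing itself.
- finder.boxes_of(label, camera): "rect" ([left, top, width, height] in pixels, round what is visible of it).
- finder.trace(label, camera): "region" (400x640 bool, what is visible of it) and "rect" ([left, top, width, height] in pixels, round what is visible of it).
- finder.place_of(label, camera): "pixel" ([row, column] in pixels: a listed point, or the origin of a listed thing).
The state is a dict: "clock": time; "qpos": joint angles; "qd": joint speeds; "joint_torque": joint torques, N m; "tool_pos": TCP position; "tool_rot": TCP orientation; "force": force on the tool from outside, world axes, zero at the start; "ft_torque": the same for the moment, N m; "grip_width": finger opening in mm.
Only numpy, scipy, OpenCV 4.12 (cv2) and the standard library are available. Lean on these libraries where they do the work, as an engineer would, in place of code of your own. Each camera call takes 0.05 s, during which the arm holds its last target.

## Task

The glued blank in the rack press has set: lift the holding pawl off the ratchet wheel and throw it right over so that it lies back against its stop, then turn the four-armed handle backwards until the ram comes up hard against its stop. Take the blank out from under the foot and lay it flat on the floor of the wooden tray beside the blank already there, without letting it fall and without disturbing the other things on the bench.

Things in the scene. Friction and masses are not known exactly. Their poses are not given: they have to be found in the camera images.
- press: bench rack press (arbor press) of grey cast iron, bolted down, 235 mm long, 130 wide, 250 high. Origin on the bench straight below the ram; x runs from the open throat (at -x; it faces the robot's left) back to the column, y to the ratchet's side, z up. Base 28 mm thick. The square ram (25 mm) runs upright through the head; its top end reaches 335 mm above the bench
- wheel (a joint): angle (rad) of the press's cross shaft, growing as it turns backwards: top away from the throat, a right-hand turn about press +y. The ram rises 16 mm per rad until its collar meets the head, between 2.2 and 2.7: that stop has to be felt. Starts between -0.5 and -0.15. About 0.25 N m of friction: it stays where left and the ram does not sink. The engaged pawl blocks backward turning
- pawl (a joint): angle (rad) of the pawl: about -0.14 with its nose in the teeth, 0 clear of them, 2.3 thrown right over against its stop; a right-hand turn about press +y. From about 1.8 on it falls to the stop by its own weight, below that back into the teeth. The foot's springs load it: the first lift takes up to 20 N at the pin, and the wheel then kicks back by up to 0.5 rad
- pawl_pin (a point): middle of the pawl's lifting pin, a steel rod 12 mm thick and 44 mm long that sticks out sideways (press +y) from the pawl, with an 18 mm button at its outer end; clear of pawl and wheel for 18 mm to either side of this point along y. It is 40 mm from the pivot's axis and swings on that radius up and over the pivot
- pawl_pivot (a point): point on the pawl's pivot axis (parallel to press y), in the middle plane of pawl and ratchet wheel; 62 mm behind and 56 mm above the shaft. The pawl reaches 64 mm from the pivot to its nose
- hub (a point): point on the shaft's axis (parallel to press y, 210 mm above the bench) in the plane of the handle's four spokes, on the press's -y side, 65 mm clear of the head. On the +y side the shaft carries the ratchet wheel, 94 mm across, 12 thick, 24 teeth
- ball0 (a point): centre of a ball (32 mm) of the four-armed handle, at the end of a 12 mm spoke, 100 mm from the shaft's axis; ball0 to ball3 are 90 degrees apart in the direction of backward turning, ball0 being 40 degrees on the throat side of the top when joint wheel is 0
- ball1 (a point): centre of a ball (32 mm) of the four-armed handle, at the end of a 12 mm spoke, 100 mm from the shaft's axis; ball0 to ball3 are 90 degrees apart in the direction of backward turning, ball0 being 40 degrees on the throat side of the top when joint wheel is 0
- ball2 (a point): centre of a ball (32 mm) of the four-armed handle, at the end of a 12 mm spoke, 100 mm from the shaft's axis; ball0 to ball3 are 90 degrees apart in the direction of backward turning, ball0 being 40 degrees on the throat side of the top when joint wheel is 0
- ball3 (a point): centre of a ball (32 mm) of the four-armed handle, at the end of a 12 mm spoke, 100 mm from the shaft's axis; ball0 to ball3 are 90 degrees apart in the direction of backward turning, ball0 being 40 degrees on the throat side of the top when joint wheel is 0
- blank: the glued-up wooden blank clamped under the foot, 100 mm long (its x), 48 wide (y), 42 high (z), three layers, dark, light, dark; origin at the centre of its underside. It lies on the anvil roughly along the press's x, centred under the ram. About 160 g
- blank_mid (a point): centre of the blank
- anvil (a point): centre of the round steel anvil's top face, 96 mm across, 50 mm above the bench
- tray: shallow open wooden tray fixed on the bench beside the press, left or right of it (the tool block stands on the other side), outside 220 mm (x) by 190 (y), 26 high, walls and floor 8 mm thick; origin at the centre of its underside. The earlier blank lies along its -y side; the +y half is free
- offcut: the earlier blank, 110 by 40 by 36 mm, lying in the tray, centred 61 mm to the tray's -y side; leave it there
- toolblock: fixed block of dark wood with tool handles standing in it, 100 by 200 by 60 mm, 125 high with the handles
- spool: wound spool, 48 mm across, 70 high, standing close beside the press base
- knife: knife with a wooden handle, 195 mm long, 28 high, lying between robot and press
- slip: pale strip of wood, 190 by 26 by 9 mm, lying between robot and press
- gluejar: closed jar, 68 mm across, 85 high
- plane: small brass plane, 130 by 42 mm, 47 high
- chisel: chisel with a wooden handle, 235 mm long, 29 high
- head (a point): lower front edge (middle) of the press head that overhangs the anvil: underside 166 mm above the bench, 33 mm in front of the ram's axis, head 60 mm wide
- foot_face (a point): centre of the underside of the sprung pressure foot (40 by 40 mm, 8 mm thick) that hangs below the ram and now clamps the blank; 132 mm above the bench with the ram fully up
Mind the look-alikes: they are no part of the job. Leave any blue, purple or white look-alike of the blank alone.

How it is judged (in metres and radians):
On the way, in this order (a step that is already met when the one before it is completed fails the run):
1. the pawl is thrown over against its stop (value of joint pawl above 2.1 rad), for 0.2 s.
2. the ram is fully up against its stop (value of joint wheel above 2.38 rad), for 0.2 s.
3. the blank is out of the press (horizontal distance between blank_mid and anvil above 0.12 m), for 0.1 s.
At the end, for the whole second after the job is handed in: pawl thrown over (joint pawl above 2.1), ram fully up (joint wheel above 2.38, its last 2 mm), blank released and at rest flat (within 0.08 rad) on the tray's floor, its centre 25 to 33 mm above the tray's underside and within 65 mm (x) and 75 mm (y) of its middle (value of joint pawl above 2.1 rad and value of joint wheel above 2.38 rad and x of blank_mid in the frame of tray between -0.065 and 0.065 m and y of blank_mid in the frame of tray between -0.075 and 0.075 m and z of blank_mid in the frame of tray between 0.025 and 0.033 m and angle between the z axis of blank and the z axis of tray, either way round below 0.08 rad and linear speed of blank below 0.02 m/s); the robot touches nothing.
It fails at once if the blank is let fall (moving faster than 0.6 m/s while the fingers do not hold it) (linear speed of blank above 0.6 m/s and contact force between the fingers and blank below 0.1 N).
It fails at once if another thing on the bench or in the tray is moved more than 30 mm (distance of any of spool, knife, slip, gluejar, plane, chisel, offcut from where it was at the start of the episode above 0.03 m).
It also fails if it takes over 72 s, if anything falls off the work surface, if the arm or the gripper's body presses on something with over 40 N, if the wrist force passes 120 N, or if a joint passes its speed limit or range.

## Working session

There is one attempt and no reset: what is moved stays moved. The work goes in short steps, Python scripts to look and compute and a tool call to move; the robot and the scene stay as the last step left them, time stands still between calls to the robot, and variables do not carry over. Pictures are saved under pics/ and viewed, and the job is handed in when it is done.

Besides the shell and the picture viewer there is one more tool, called after ">>>" in YAML: its name, and indented under it one key for each argument. step_arm: Moves the arm, as the interface text tells. Its arguments: {"type":"object","properties":{"deltas":{"type":"array"}},"required":["deltas"]}

```bash
mkdir -p pics; cat > h.py <<'E'
import numpy as np, cv2
from station import read_state, eyes, r, finder
def save(f,name,crop=None,scale=1):
    im=f["img"][:,:,::-1]
    if crop: a,b,c,d=crop; im=im[b:d,a:c]
    if scale!=1: im=cv2.resize(im,None,fx=scale,fy=scale,interpolation=cv2.INTER_CUBIC)
    cv2.imwrite("pics/"+name,im)
def ray(f,row,col):
    p=cv2.undistortPoints(np.array([[[col,row]]],float),f["camera_matrix"],np.array(f["dist"],float))[0,0]
    T=f["world_from_camera"]; return T[:3,3],T[:3,:3]@np.array([p[0],p[1],1.])
def atz(f,row,col,z):
    o,d=ray(f,row,col); return o+d*(z-o[2])/d[2]
def depthpt(f,row,col):
    o,d=ray(f,row,col); z=f["z_map"][int(round(row)),int(round(col))]; return o+d*z
def cloud(f,mask):
    rr,cc=np.nonzero(mask&(f["z_map"]>0))
    p=cv2.undistortPoints(np.stack([cc,rr],1).astype(float)[:,None],f["camera_matrix"],np.array(f["dist"],float))[:,0]
    z=f["z_map"][rr,cc]; T=f["world_from_camera"]
    return (np.c_[p,np.ones(len(p))]*z[:,None])@T[:3,:3].T+T[:3,3]
def proj(f,P):
    T=np.linalg.inv(f["world_from_camera"]); rv,_=cv2.Rodrigues(T[:3,:3])
    return cv2.projectPoints(np.atleast_2d(np.array(P,float)),rv,T[:3,3],f["camera_matrix"],np.array(f["dist"],float))[0][:,0]
def tri(fs):
    A=np.zeros((3,3));b=np.zeros(3)
    for o,d in fs:
        d=d/np.linalg.norm(d);M=np.eye(3)-np.outer(d,d);A+=M;b+=M@o
    return np.linalg.solve(A,b)
E
python3 - <<'E'
from h import *
s=read_state(); print({k:np.round(v,3) for k,v in s.items()})
F={}
for n in ("scene","top"):
    f=eyes.grab_frame(n);F[n]=f; save(f,n+"0.png"); print(n,np.round(f["world_from_camera"],2).tolist(),np.round(f["camera_matrix"],1).tolist(),f["dist"])
for l in ["press","pawl_pin","pawl_pivot","hub","ball0","ball1","ball2","ball3","blank_mid","anvil","tray","toolblock","spool","head","foot_face","offcut","knife","slip","gluejar","plane","chisel","blank"]:
    o=[]
    for n in F:
        q=finder.place_of(l,n); 
        o.append((n,[(np.round(x["pixel"],0).tolist(),round(x["conf"],2)) for x in q[:3]]))
    print(l,o)
E
```

```text
{'clock': np.float64(0.0), 'qpos': array([ 1.033,  0.384,  0.044,  1.6  , -0.018,  1.161, -0.05 ]), 'qd': array([-0.002,  0.   , -0.001,  0.   ,  0.   ,  0.   ,  0.001]), 'joint_torque': array([-0.0000e+00, -4.3345e+01,  1.0240e+00, -2.4951e+01,  1.1000e-02,
        1.1000e-02, -0.0000e+00]), 'tool_pos': array([ 276.297, -587.217,  199.657]), 'tool_rot': array([-3.063e+00, -6.850e-01,  1.000e-03]), 'force': array([-0.443, -0.416, -0.029]), 'ft_torque': array([ 0.023, -0.035, -0.016]), 'grip_width': np.float64(85.384)}
scene [[-0.73, 0.38, -0.57, 1197.21], [0.68, 0.44, -0.59, 657.48], [0.02, -0.82, -0.58, 864.33], [0.0, 0.0, 0.0, 1.0]] [[416.9, 0.0, 321.8], [0.0, 416.9, 192.2], [0.0, 0.0, 1.0]] [-0.053175  0.        0.        0.        0.      ]
top [[-0.02, -0.99, 0.15, 255.73], [-1.0, 0.02, -0.01, -36.04], [0.0, -0.15, -0.99, 1772.02], [0.0, 0.0, 0.0, 1.0]] [[511.0, 0.0, 311.8], [0.0, 511.0, 207.3], [0.0, 0.0, 1.0]] [-0.11086551  0.          0.          0.          0.        ]
press [('scene', [([268.0, 328.0], 0.96), ([206.0, 338.0], 0.48)]), ('top', [([188.0, 277.0], 0.57), ([146.
[... 1950 characters left out ...]
.61)]), ('top', [([255.0, 272.0], 0.86)])]
slip [('scene', [([208.0, 336.0], 0.63)]), ('top', [([250.0, 330.0], 0.78), ([180.0, 261.0], 0.56)])]
gluejar [('scene', [([330.0, 350.0], 0.81), ([207.0, 340.0], 0.42)]), ('top', [([155.0, 225.0], 0.87), ([196.0, 314.0], 0.67), ([147.0, 361.0], 0.39)])]
plane [('scene', [([152.0, 325.0], 0.7), ([240.0, 233.0], 0.58), ([201.0, 298.0], 0.53)]), ('top', [([144.0, 362.0], 0.57), ([212.0, 395.0], 0.15)])]
chisel [('scene', [([180.0, 222.0], 0.73)]), ('top', [([190.0, 444.0], 0.62)])]
blank [('scene', [([259.0, 326.0], 0.9), ([227.0, 269.0], 0.79), ([275.0, 499.0], 0.7)]), ('top', [([285.0, 178.0], 0.78), ([285.0, 233.0], 0.68), ([176.0, 278.0], 0.67)])]
```

View pics/scene0.png

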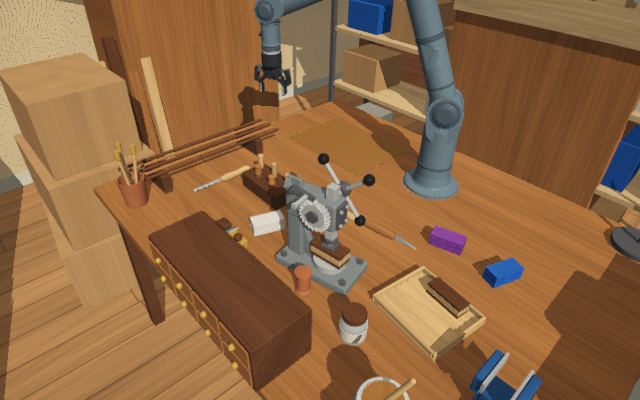

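View pics/top0.png

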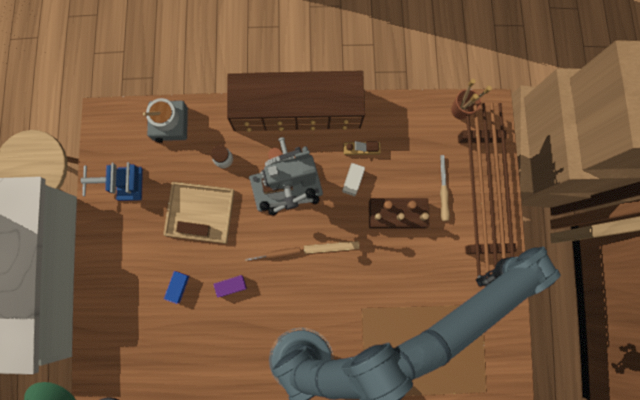

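```bash
python3 - <<'E'
from h import *
f=eyes.grab_frame("scene"); save(f,"s1.png",(230,120,430,300),4)
f=eyes.grab_frame("top"); save(f,"t1.png",(170,110,370,260),4)
E
```

```text
(no output)
```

View pics/s1.png

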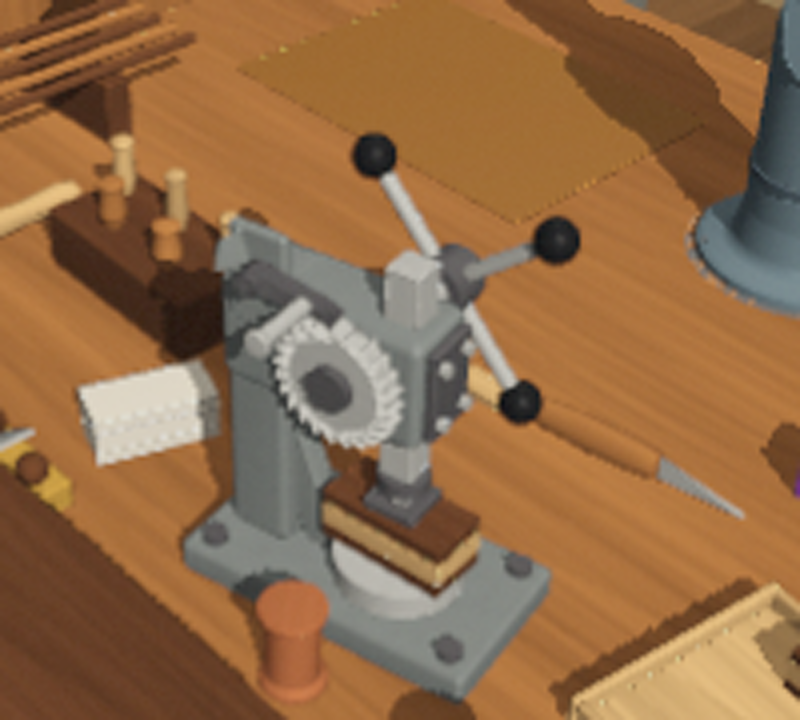

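View pics/t1.png

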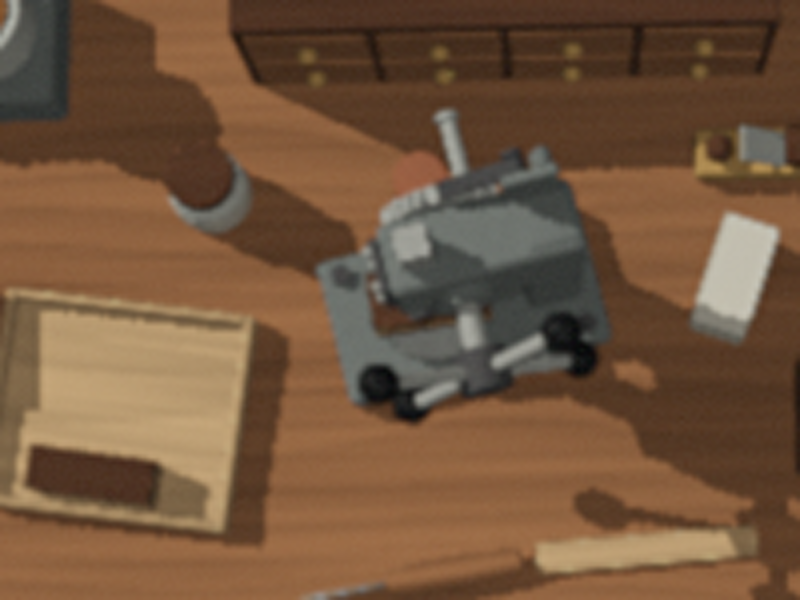

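The scene view shows the press with its throat to the robot's left. The balls are at about (324,159), (369,180) and (360,220), the pawl pin runs from (293,206) to (305,196), and the blank under the foot is at (331,250). The top view shows the tray's free half at (205,205).

Look-alikes for the blank:
- clamped dark/light/dark blank: scene (331,252). This is the one I want.
- white block: scene (266,222)
- purple block: scene (447,240)
- blue block: scene (503,272)
- offcut in the tray: scene (448,296)

The 4x crop confirms the choice. Next I fit the geometry.

```bash
cat > fit.py <<'E'
from h import *
from scipy.optimize import least_squares
fs=eyes.grab_frame("scene"); ft=eyes.grab_frame("top")
bs=[(323.75,158.75),(369,180),(360,220.5)]; bt=[(265,206),(272.5,211),(310.5,192.5),(315,199)]
def balls(p):
    sx,sy,yaw,w=p  # shaft-axis hub plane point world
    ex=np.array([np.cos(yaw),np.sin(yaw),0])
    out=[]
    for k in range(4):
        a=-np.deg2rad(40)+w+k*np.pi/2
        out.append(np.array([sx,sy,210])+100*np.sin(a)*ex+np.array([0,0,100*np.cos(a)]))
    return np.array(out)
def res(p):
    B=balls(p); a=proj(fs,B); b=proj(ft,B); e=[]
    # scene: ball0 top? ball order by assignment
    from scipy.optimize import linear_sum_assignment as L
    for obs,pr in((bs,a),(bt,b)):
        obs=np.array(obs);D=np.linalg.norm(obs[:,None]-pr[None],axis=2);i,j=L(D); e+= list((obs[i]-pr[j]).ravel())
    return np.array(e)
best=None
for w in np.arange(-.5,-.1,.05):
    h=atz(ft,199,291,210)
    o=least_squares(res,[h[0],h[1],-1.4,w])
    if best is None or o.cost<best.cost: best=o
print(best.cost,np.round(best.x,3),np.round(best.fun,1)); print(np.round(balls(best.x)))
p=best.x
# others triangulated
def T(cs,ct): return tri([ray(fs,cs[1],cs[0]),ray(ft,ct[1],ct[0])])
ex=np.array([np.cos(p[2]),np.sin(p[2]),0]);ey=np.array([-ex[1],ex[0],0]);hub=np.array([p[0],p[1],210])
def loc(P): d=np.array(P)-hub; return np.round([d@ex,d@ey,d[2]],1)
def C(c,o): return (c[0]/4+o[0],c[1]/4+o[1])
so=(230,120);to=(170,110)
for n,a,b in [("pinend",(263,340),(445,118)),("ramtopcenter",(413,268),(411,240)),("pinroot?",(303,305),(460,172))]:
    P=T(C(a,so),C(b,to)); print(n,np.round(P),loc(P))
for n,c in [("basecorner front y+",(320,268)),("front y-",(358,403)),("back y-",(608,340))]:
    q=C(c,to); P=atz(ft,q[1],q[0],28); print(n,np.round(P),loc(P))
E
python3 fit.py
```

```text
0.498287796028158 [ 5.05163e+02  1.93610e+01 -1.32800e+00 -1.92000e-01] [ 0.4  0.1  0.   0.2  0.2  0.4  0.5  0.2 -0.3 -0.1  0.3 -0.2  0.3 -0.2]
[[486.  95. 273.]
 [520. -42. 288.]
 [524. -56. 147.]
 [490.  80. 132.]]
pinend [691.  43. 264.] [ 21.2 185.9  54. ]
ramtopcenter [592.  69. 284.] [-27.3  95.7  74.5]
pinroot? [649.  32. 264.] [ 22.  142.3  53.5]
basecorner front y+ [627. 166.  28.] [-113.2  153.3 -182. ]
front y- [507. 134.  28.] [-110.5   29.4 -182. ]
back y- [558. -83.  28.] [ 112.2   26.1 -182. ]
```

```bash
cat >> fit.py <<'E'
print("----")
P=T((293,189),(298,152)); print("pivot",np.round(P),loc(P))
for c in [(263,340),(283,322),(300,308)]:
    q=C(c,so); print("pin depth scene",np.round(depthpt(fs,q[1],q[0])),loc(depthpt(fs,q[1],q[0])))
for c in [(445,118),(450,135),(455,150),(460,168)]:
    q=C(c,to); print("pin depth top",np.round(depthpt(ft,q[1],q[0])),loc(depthpt(ft,q[1],q[0])))
print("ex",ex,"ey",ey,"pin",np.round(hub+21.5*ex+164*ey+[0,0,54],1))
for n in ("scene","top"):
  f=fs if n=="scene" else ft
  for l in ("blank","tray"):
    for q in finder.trace(l,n)[:3]:
        c=cloud(f,q["region"]); print(n,l,round(q["conf"],2),q["rect"],np.round(np.median(c,0)), np.round(np.percentile(c,[2,98],axis=0)).tolist())
ram=hub-27.3*ex+95.7*ey; print("ram axis",ram)
E
python3 fit.py | sed -n '/----/,$p'
```

```text
----
pivot [652.  -9. 265.] [ 62.8 135.8  54.8]
pin depth scene [693.  47. 267.] [ 18.4 188.6  56.8]
pin depth scene [671.  40. 266.] [ 20.  166.   55.7]
pin depth scene [655.  37. 267.] [ 18.9 149.6  56.9]
pin depth top [689.  42. 273.] [ 21.7 183.7  62.7]
pin depth top [676.  39. 270.] [ 22.  170.5  60.4]
pin depth top [665.  36. 266.] [ 22.8 159.4  55.9]
pin depth top [651.  32. 268.] [ 22.8 144.2  57.9]
ex [ 0.24033508 -0.97068999  0.        ] ey [0.97068999 0.24033508 0.        ] pin [669.5  37.9 264. ]
scene blank 0.9 [308.7, 236.2, 40.7, 33.8] [612.  91.  84.] [[566.0, 24.0, 51.0], [624.0, 122.0, 95.0]]
scene blank 0.73 [429.3, 225.4, 34.1, 30.6] [268. 244.  40.] [[226.0, 195.0, 4.0], [289.0, 288.0, 47.0]]
scene blank 0.69 [251.3, 209.4, 33.4, 26.3] [ 621. -181.   39.] [[571.0, -221.0, 2.0], [667.0, -156.0, 45.0]]
scene tray 0.75 [373.8, 265.1, 113.7, 97.0] [530. 353.  10.] [[416.0, 239.0, 6.0], [616.0, 460.0, 29.0]]
top blank 0.86 [214.7, 273.6, 31.0, 24.4] [254. 234.  42.] [[222.0, 187.0, 4.0], [285.0, 285.0, 51.0]]
top blank 0.76 [165.7, 267.0, 23.2, 34.9] [251. 416.  41.] [[201.0, 387.0, 1.0], [302.0, 452.0, 50.0]]
top blank 0.7 [342.2, 164.7, 21.8, 31.4] [ 608. -191.   41.] [[560.0, -223.0, 21.0], [657.0, -159.0, 50.0]]
top tray 0.89 [161.0, 180.7, 71.4, 62.9] [520. 342.   9.] [[411.0, 241.0, -0.0], [604.0, 456.0, 31.0]]
ram axis [591.497179    68.86042219 210.        ]
```

>>> step_arm:
  deltas:
    - [[0,0,0,1,0,0,0],[0,0,0,1,0,0,0],[0,0,0,1,0,0,0],[0,0.6,1,1,0,0,-0.94],[0,0.6,1,1,0,0,-0.94],[0,0.6,1,1,0,0,0],[0,0.6,1,0,0,0,0],[0,0.6,1,0,0,0,0],[0,0.6,1,0,0,0,0],[0,0.6,1,0,0,0,0],[0,0.6,1,0,0,0,0],[0,0.6,1,0,0,0,0],[0,0.6,1,0,0,0,0],[0,0.6,1,0,0,0,0],[0,0.6,1,0,0,0,0],[0,0.6,1,0,0,0,0],[0,0.6,1,0,0,0,0],[0,0.6,1,0,0,0,0],[0,0.6,1,0,0,0,0],[0,0.6,1,0,0,0,0]]

```text
clock: 4.8
tool_pos: [583.3, -77.0, 381.3]
tool_rot: [3.118, 0.38, 0.001]
force: [0.2, 0.9, -0.2]
grip_width: 85.6
```

>>> step_arm:
  deltas:
    - [[0,0.72,0.96,0,0,0,0],[0,0.72,0.96,0,0,0,0],[0,0.72,0.96,0,0,0,0],[0,0.72,0.96,-0.5,0,0,0],[0,0,0,-0.5,0,0,0],[0,0,0,0,0,0,0]]

```text
clock: 5.4
tool_pos: [667.6, 37.8, 347.3]
tool_rot: [-3.118, -0.384, 0.01]
force: [-0.0, -0.9, 0.2]
grip_width: 85.3
```

```bash
python3 - <<'E'
from h import *
s=read_state(); print(s["tool_pos"],s["qpos"])
f=eyes.grab_frame("scene"); save(f,"s2.png",(230,90,430,270),4)
E
```

```text
[667.6243322   37.82766052 347.27536879] [ 0.175316    0.37675866 -0.40531433  1.32897059  0.14554312  1.47159244
 -1.54523827]
```

View pics/s2.png

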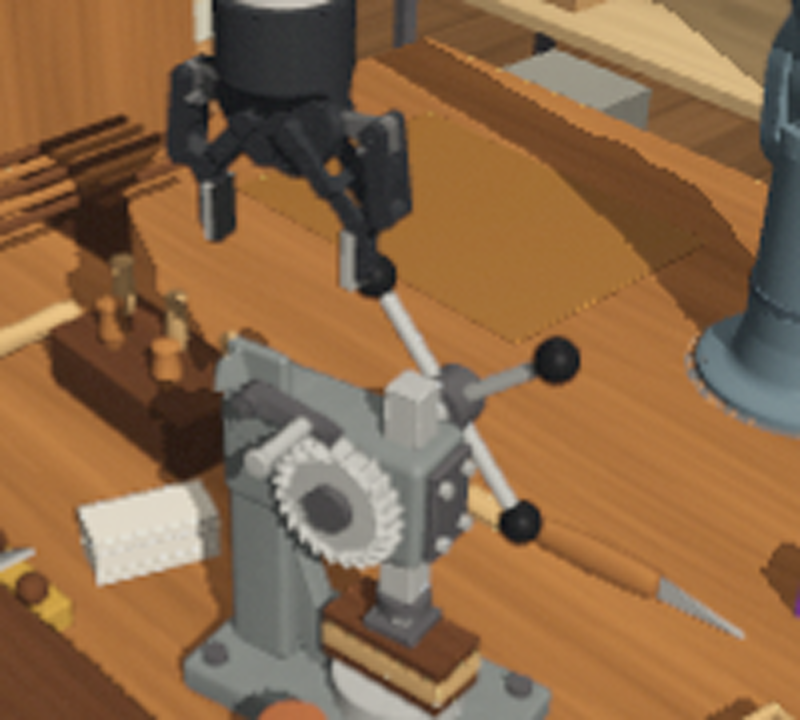

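The jaws stand open above the pin at (280,440) in the crop, straddling it along the press x direction. I lower them and grip.

>>> step_arm:
  deltas:
    - [[0,0.05,0,-0.8,0,0,0],[0,0,0,-0.8,0,0,0],[0,0,0,-0.8,0,0,0],[0,0,0,-0.8,0,0,0],[0,0,0,-0.2,0,0,0],[0,0,0,0,0,0,0]]

```text
clock: 6.05
tool_pos: [670.1, 34.9, 248.9]
tool_rot: [3.118, 0.376, -0.002]
force: [-0.4, -0.0, -0.4]
grip_width: 85.2
```

```bash
python3 - <<'E'
from h import *
f=eyes.grab_frame("scene"); save(f,"s3.png",(230,90,430,270),4)
f=eyes.grab_frame("top"); save(f,"t3.png",(230,110,370,230),5)
E
```

```text
(no output)
```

View pics/s3.png

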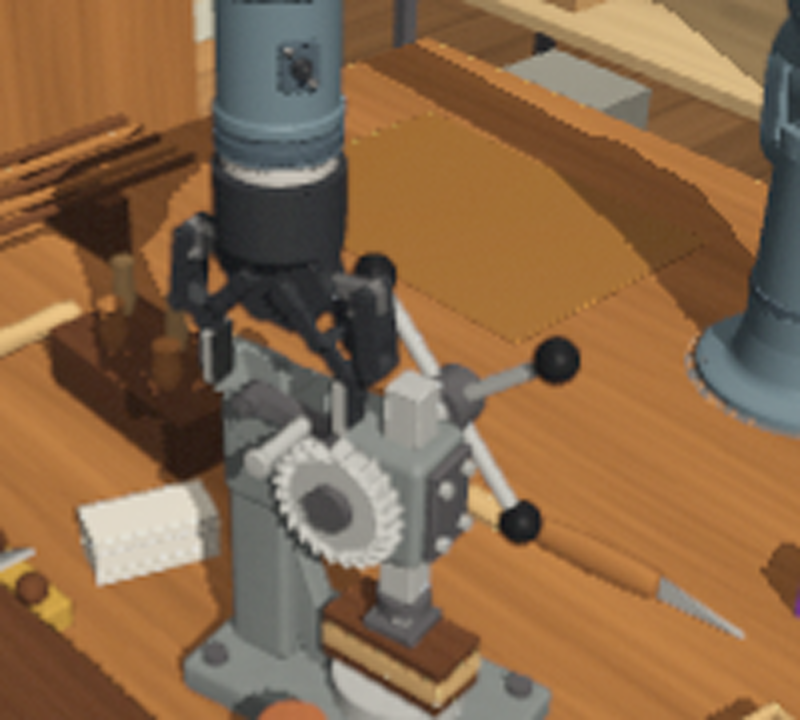

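```bash
python3 - <<'E'
from h import *
s=read_state(); print(s["tool_pos"])
f=eyes.grab_frame("scene")
t=s["tool_pos"]; ex=np.array([.2403,-.9707,0])
for P in (t,t+42*ex+[0,0,13],t-42*ex+[0,0,13]):
    q=proj(f,P)[0]; print(np.round(P),q,(q-[230,90])*4)
for c in [(215,370),(340,410),(265,460),(375,272)]:
    print(c, np.round(depthpt(f,c[1]/4+90,c[0]/4+230)))
E
```

```text
[671.6587913   36.19061184 251.222676  ]
[672.  36. 251.] [299.63125047 204.69487483] [278.52500189 458.77949932]
[682.  -5. 264.] [285.72443374 194.61886026] [222.89773497 418.47544104]
[662.  77. 264.] [313.97829833 206.40750052] [335.91319333 465.63000208]
(215, 370) [686.  -5. 302.]
(340, 410) [669.  88. 314.]
(265, 460) [694.  50. 269.]
(375, 272) [650.  93. 400.]
```

View pics/t3.png

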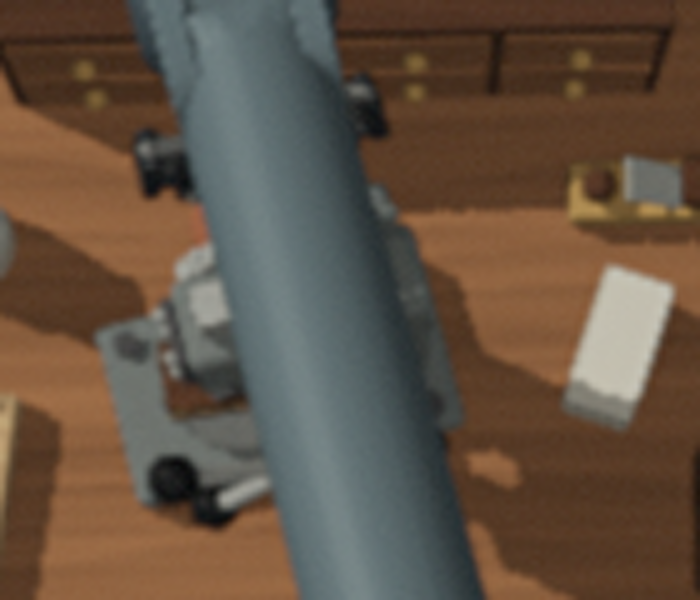

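```bash
python3 - <<'E'
from h import *
f=eyes.grab_frame("scene"); s=read_state(); print(s["tool_pos"],s["force"]);save(f,"s4.png",(260,120,360,210),8)
E
```

```text
[671.92777746  36.89918828 251.52704144] [-0.13565774  0.83106253 -0.21808889]
```

View pics/s4.png

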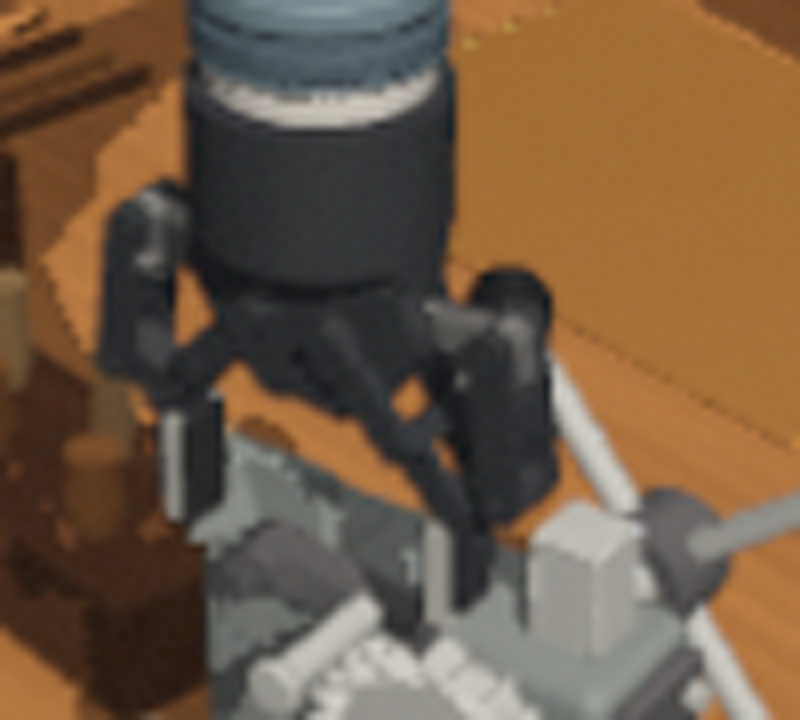

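```bash
python3 - <<'E'
from h import *
f=eyes.grab_frame("scene"); s=read_state(); print(s["tool_pos"])
for c,r_ in [(281.5,180),(282,184),(285,180),(286,182),(285,184),(285,185),(314,190),(314,193),(315,196),(318,194)]:
    print(c,r_,np.round(depthpt(f,r_,c)))
E
```

```text
[671.78942157  37.12949194 251.27786097]
281.5 180 [694.  -3. 314.]
282 184 [692.  -4. 301.]
285 180 [681.  -6. 306.]
286 182 [679.  -6. 300.]
285 184 [683.  -4. 297.]
285 185 [664. -29. 273.]
314 190 [672.  88. 322.]
314 193 [671.  87. 313.]
315 196 [668.  87. 303.]
318 194 [665.  93. 311.]
```

>>> step_arm:
  deltas:
    - [[0.6,0,0,0,0,0,0],[0.6,0,0,0,0,0,0],[0.6,0,0,0,0,0,0],[0.6,0,0,0,0,0,0],[0.6,0,0,0,0,0,0]]

```text
clock: 6.8
tool_pos: [670.6, 37.1, 249.0]
tool_rot: [-3.118, -0.381, 0.0]
force: [-0.0, 0.3, 0.3]
grip_width: 34.4
```

```bash
python3 - <<'E'
from h import *
f=eyes.grab_frame("scene"); s=read_state(); print(s["tool_pos"],s["force"]);save(f,"s5.png",(260,120,360,210),8)
E
```

```text
[670.61578811  37.10955977 248.95612095] [-0.1716402  -0.80014331  0.36914014]
```

View pics/s5.png

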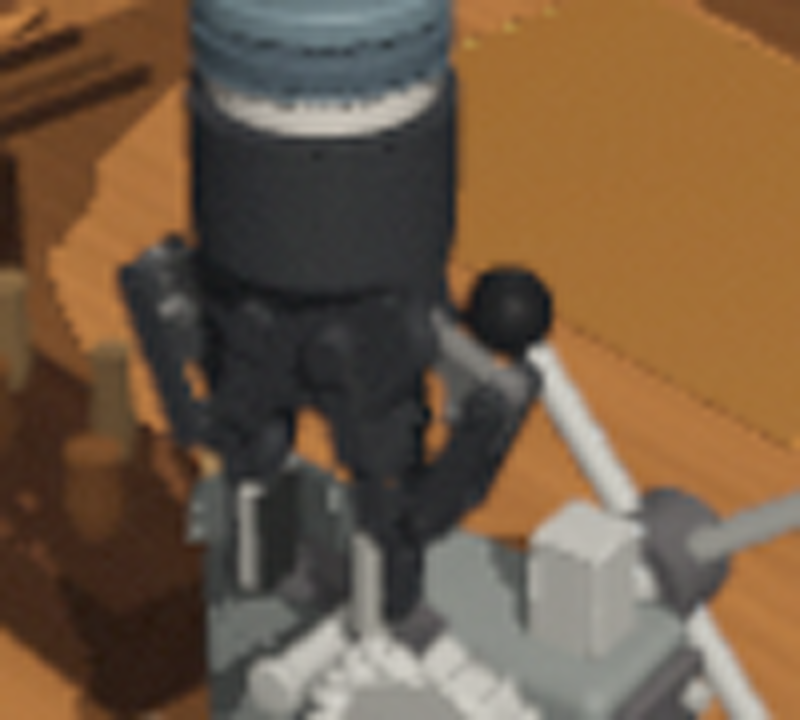

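```bash
python3 - <<'E'
from h import *
f=eyes.grab_frame("scene"); s=read_state(); print(s["tool_pos"])
for x,y in [(245,575),(252,575),(280,560),(365,610),(375,615),(400,600),(310,640),(275,675)]:
    print(x,y,np.round(depthpt(f,120+y/8,260+x/8)))
E
```

```text
[670.62538714  37.07132037 248.98899549]
245 575 [686.  20. 288.]
252 575 [686.  23. 289.]
280 560 [671.  19. 286.]
365 610 [675.  62. 293.]
375 615 [672.  64. 290.]
400 600 [665.  66. 293.]
310 640 [677.  39. 269.]
275 675 [697.  47. 271.]
```

>>> step_arm:
  deltas:
    - [[0.6,-0.1,0,-0.5,0,0,0],[0.6,0,0,-0.3,0,0,0],[0.6,0,0,-0.1,0,0,0],[0.6,0,0,0,0,0,0]]

```text
clock: 7.3
tool_pos: [666.6, 36.8, 220.3]
tool_rot: [-3.118, -0.381, 0.005]
force: [-1.1, 1.1, -1.2]
grip_width: 34.1
```

```bash
python3 - <<'E'
from h import *
f=eyes.grab_frame("scene"); s=read_state(); print(s["tool_pos"],s["force"]);save(f,"s6.png",(260,120,360,210),8)
E
```

```text
[667.25313296  36.99778159 221.25981401] [-0.37716925 -0.0749912   0.38864949]
```

View pics/s6.png

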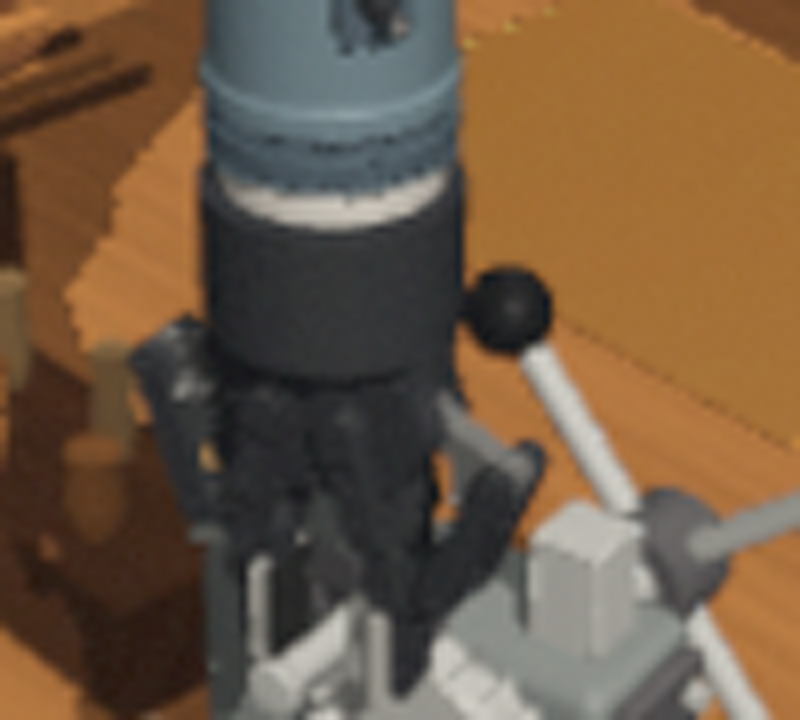

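The pin now sits between the pads, with the tips below it. I close.

>>> step_arm:
  deltas:
    - [[1,0,0,-0.1,0,0,0],[1,0,0,0,0,0,0],[1,0,0,0,0,0,0],[1,0,0,0,0,0,0],[1,0,0,0,0,0,0]]

```text
clock: 7.85
tool_pos: [668.5, 35.4, 219.3]
tool_rot: [3.117, 0.378, 0.002]
force: [3.1, -3.5, -1.1]
grip_width: 9.5
```

>>> step_arm:
  deltas:
    - [[1,0,-0.01,0.13,0,0,0],[1,0,-0.01,0.13,0,0,0],[1,0.01,-0.03,0.13,0,0,0],[1,0.01,-0.03,0.13,0,0,0],[1,0.03,-0.11,0.24,0,0,0]]

```text
clock: 8.35
tool_pos: [668.6, 33.2, 238.6]
tool_rot: [-3.115, -0.382, 0.003]
force: [7.7, -1.2, -6.5]
grip_width: 9.5
```

```bash
python3 - <<'E'
from h import *
f=eyes.grab_frame("scene"); s=read_state(); print(s["tool_pos"],s["force"]);save(f,"s7.png",(260,100,380,220),6)
E
```

```text
[669.01150855  32.43250642 240.8797433 ] [ 2.80771932 -0.78869254 -5.51300666]
```

View pics/s7.png

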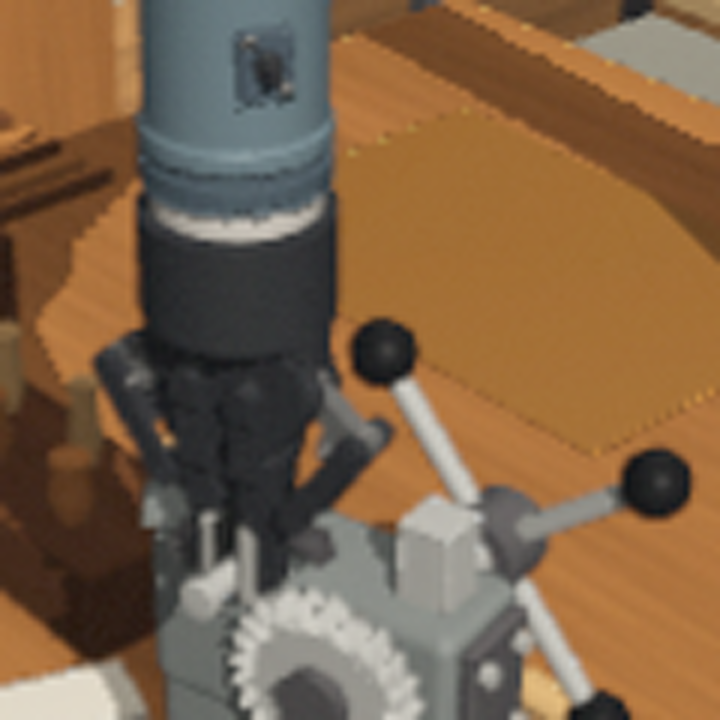

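The pin is held between the pads and has come up with the tool, and the pawl's nose has left the wheel. I carry on along the arc.

>>> step_arm:
  deltas:
    - [[1,0.04,-0.16,0.21,0,0,0],[1,0.05,-0.19,0.18,0,0,0],[1,0.06,-0.22,0.13,0,0,0],[1,0.06,-0.25,0.08,0,0,0],[1,0.06,-0.26,0.03,0,0,0],[1,0.06,-0.26,-0.02,0,0,0],[1,0.06,-0.25,-0.07,0,0,0],[1,0.06,-0.23,-0.12,0,0,0],[1,0,0,0,0,0,0]]

```text
clock: 9.3
tool_pos: [685.3, -19.6, 263.3]
tool_rot: [-3.115, -0.382, -0.017]
force: [-2.0, 3.3, 12.3]
grip_width: 9.3
```

```bash
python3 - <<'E'
from h import *
f=eyes.grab_frame("scene"); s=read_state(); print(s["tool_pos"],s["force"]);save(f,"s8.png",(230,80,380,220),5)
E
```

```text
[685.3012803  -19.50866929 263.33804861] [-2.84498252  1.80152155 13.12468806]
```

View pics/s8.png

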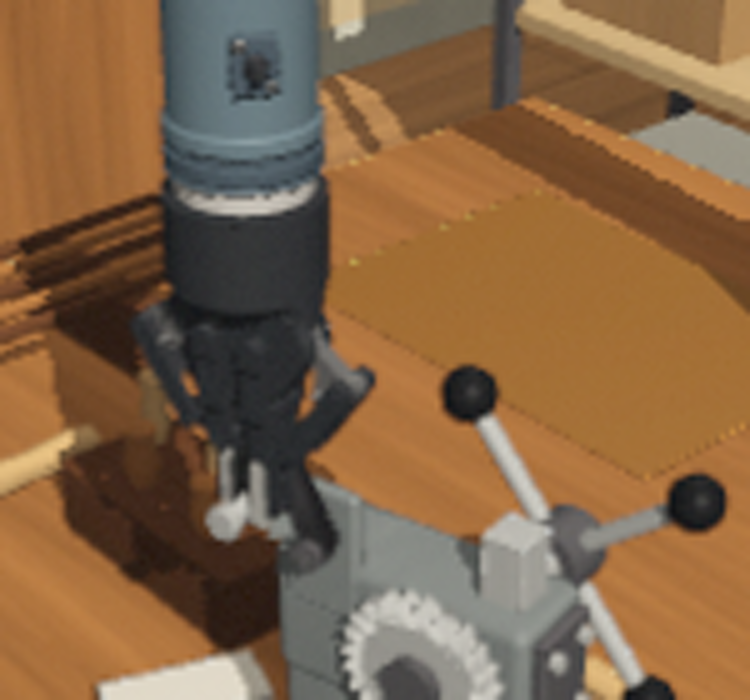

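>>> step_arm:
  deltas:
    - [[0.4,0,0,0,0,0,0],[0.2,0,0,0,0,0,0],[0,0,0,0,0,0,0],[0,0,0,0,0,0,0],[0,0,0,0,0,0,0],[0,0,0,1,0,0,0],[0,0,0,1,0,0,0],[0,0,0,1,0,0,0]]

```text
clock: 10.15
tool_pos: [682.2, -23.4, 344.7]
tool_rot: [-3.118, -0.381, 0.003]
force: [0.3, 0.4, 1.2]
grip_width: 85.6
```

```bash
python3 - <<'E'
from h import *
f=eyes.grab_frame("scene"); s=read_state(); print(s["tool_pos"],s["force"]);save(f,"s9.png",(230,80,390,230),5)
for l in ("pawl_pin","ball0"): print(l,[(np.round(x["pixel"],1).tolist(),round(x["conf"],2)) for x in finder.place_of(l,"scene")])
E
```

```text
[685.08305199 -23.09742454 351.95895156] [0.59724828 0.15736791 4.67342064]
pawl_pin [([157.2, 324.4], 0.56), ([178.4, 275.9], 0.49)]
ball0 [([157.2, 325.0], 0.92), ([222.0, 357.9], 0.91), ([179.4, 368.1], 0.73), ([192.5, 268.1], 0.25)]
```

View pics/s9.png

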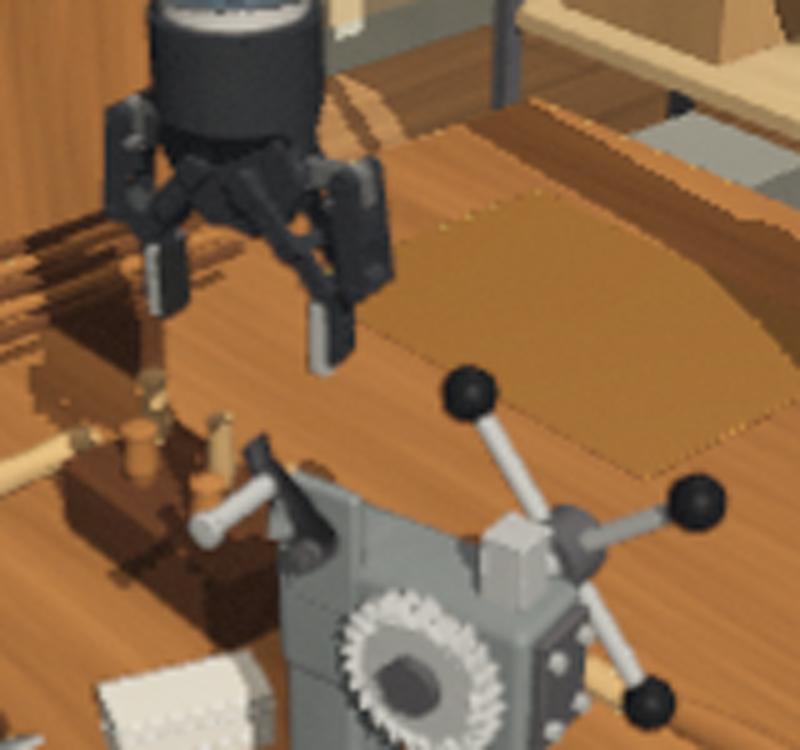

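```bash
cat > w.py <<'E'
import sys
from h import *
from scipy.optimize import least_squares
exa=-1.328; ex=np.array([np.cos(exa),np.sin(exa),0]);ey=np.array([-ex[1],ex[0],0]);hub=np.array([505.2,19.4,210])
def ball(a): return hub+100*np.sin(a)*ex+np.array([0,0,100*np.cos(a)])
def wheel(f,obs,guess):
    # obs pixel (col,row) list ; nearest ball
    def res(p):
        B=proj(f,[ball(-np.deg2rad(40)+p[0]+k*np.pi/2) for k in range(4)])
        return np.concatenate([(B-o)[np.argmin(np.linalg.norm(B-o,axis=1))] for o in np.array(obs)])
    o=min((least_squares(res,[g]) for g in np.arange(guess-.6,guess+.6,.2)),key=lambda q:q.cost)
    return o.x[0],np.round(o.fun,1)
def onplane(f,c,y,ax=ey):
    o,d=ray(f,c[1],c[0]); t=(y-(o-hub)@ey)/(d@ey); P=o+d*t-hub; return np.round([P@ex,P@ey,P[2]],1)
E
python3 - <<'E'
from w import *
f=eyes.grab_frame("scene")
print(wheel(f,[(325,157.2),(357.9,222),(368.1,179.4)],0))
p=onplane(f,(278,181),164); print("pin",p, "pivot rel",p[0]-62,p[2]-56, np.arctan2(p[2]-56,-(p[0]-62)))
w=wheel(f,[(325,157.2),(357.9,222),(368.1,179.4)],0)[0]
b=ball(w-np.deg2rad(40)); print(w-np.deg2rad(40),b, b-43*ex, read_state()["tool_pos"])
E
```

```text
(np.float64(-0.22318882859829203), array([-0.8,  1.1,  1.1, -1.7,  1.5,  1.4]))
pin [ 89.6 164.   84.5] pivot rel 27.599999999999994 28.5 2.340153085545701
-0.9213205293960238 [486.05309833  96.70420791 270.47690134] [475.71512984 138.44299572 270.47690134] [683.04334979 -23.14866903 345.19083686]
```

>>> step_arm:
  deltas:
    - [[1,-0.99,0.78,0,0,0,0],[1,-0.99,0.78,0,0,0,0],[1,-0.99,0.78,0,0,0,0],[1,-0.99,0.78,0,0,0,0],[1,-0.99,0.78,0,0,0,0],[1,-0.99,0.78,0,0,0,0],[1,-0.99,0.78,0,0,0,0],[1,0,0,-0.8,0,0,0],[1,0,0,-0.8,0,0,0],[1,0,0,-0.8,0,0,0],[1,0,0,-0.8,0,0,0],[1,0,0,0,0,0,0]]

```text
clock: 11.55
tool_pos: [470.5, 138.8, 243.0]
tool_rot: [3.117, 0.38, -0.018]
force: [-0.4, 0.3, -0.2]
grip_width: -0.3
```

```bash
python3 - <<'E'
from w import *
f=eyes.grab_frame("scene"); s=read_state(); print(s["tool_pos"],s["force"]);save(f,"s10.png",(290,80,450,230),5)
E
```

```text
[472.14818587 139.49235122 245.36681107] [ 0.0406982   0.71432122 -0.0992553 ]
```

View pics/s10.png

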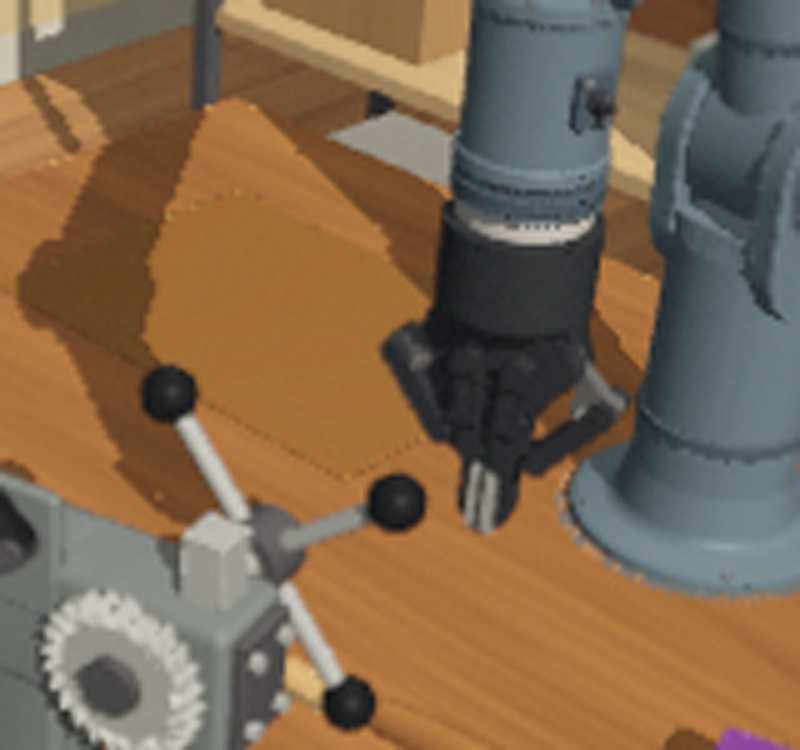

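```bash
python3 - <<'E'
from w import *
f=eyes.grab_frame("scene"); s=read_state();t=s["tool_pos"]; print(t)
for dz in (0,15,20,25,30): print(dz,(proj(f,t+[0,0,dz])[0]-[290,80])*5)
b=ball(-.19-np.deg2rad(40)); print(b,(b-t)@ex,(b-t)@ey)
E
```

```text
[473.72221998 140.10443122 247.27450083]
0 [472.85023736 568.29932019]
15 [476.09343819 544.35006665]
20 [477.18522142 536.28033337]
25 [478.28241974 528.16675225]
30 [479.38506761 520.00900537]
[486.54611046  94.7137077  273.08627298] 47.142482629543686 1.535017995612559
```

>>> step_arm:
  deltas:
    - [[1,0.1,-0.39,-0.4,0,0,0],[1,0.1,-0.39,0.29,0,0,0],[1,0.1,-0.39,0.33,0,0,0],[1,0.1,-0.39,0.24,0,0,0],[1,0.1,-0.39,0.17,0,0,0],[1,0.1,-0.39,0.11,0,0,0],[1,0.1,-0.39,0.06,0,0,0],[1,0,0,0,0,0,0]]

```text
clock: 12.45
tool_pos: [494.6, 64.1, 281.2]
tool_rot: [-3.111, -0.383, -0.002]
force: [-15.3, 7.5, 28.0]
grip_width: -0.2
```

```bash
python3 - <<'E'
from w import *
f=eyes.grab_frame("scene"); s=read_state(); t=s["tool_pos"];print(t,s["force"],(t-hub)@ex,(t-hub)@ey);save(f,"s11.png",(290,80,450,230),5)
E
```

```text
[494.68438539  64.14991615 281.21185981] [-16.0934843    7.52478742  27.0693926 ] -45.96551969695941 0.5514934036194266
```

View pics/s11.png

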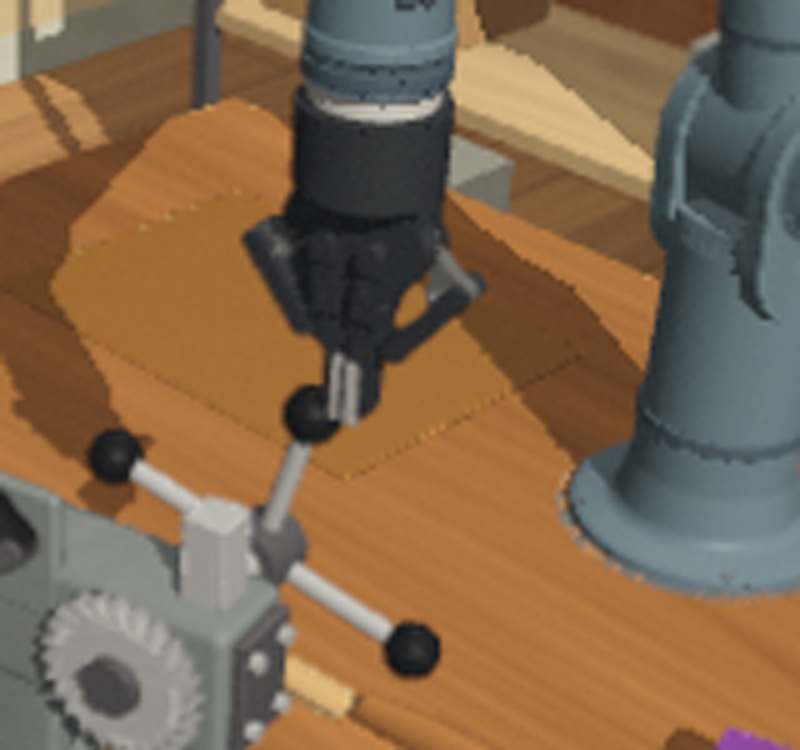

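>>> step_arm:
  deltas:
    - [[1,0.1,-0.39,0.17,0,0,0],[1,0.1,-0.39,0,0,0,0],[1,0.1,-0.39,-0.08,0,0,0]]

```text
clock: 12.8
tool_pos: [509.5, 26.2, 284.0]
tool_rot: [-3.116, -0.384, -0.022]
force: [-1.1, 3.8, 17.5]
grip_width: -0.2
```

```bash
python3 - <<'E'
from w import *
f=eyes.grab_frame("scene"); s=read_state(); t=s["tool_pos"];print(t,s["force"],(t-hub)@ex,(t-hub)@ey);save(f,"s12.png",(290,60,450,210),5)
E
```

```text
[510.40440905  21.97402093 282.87974621] [ 1.40165602  0.36612038 12.51005526] -1.247290622339284 5.670601677482652
```

View pics/s12.png

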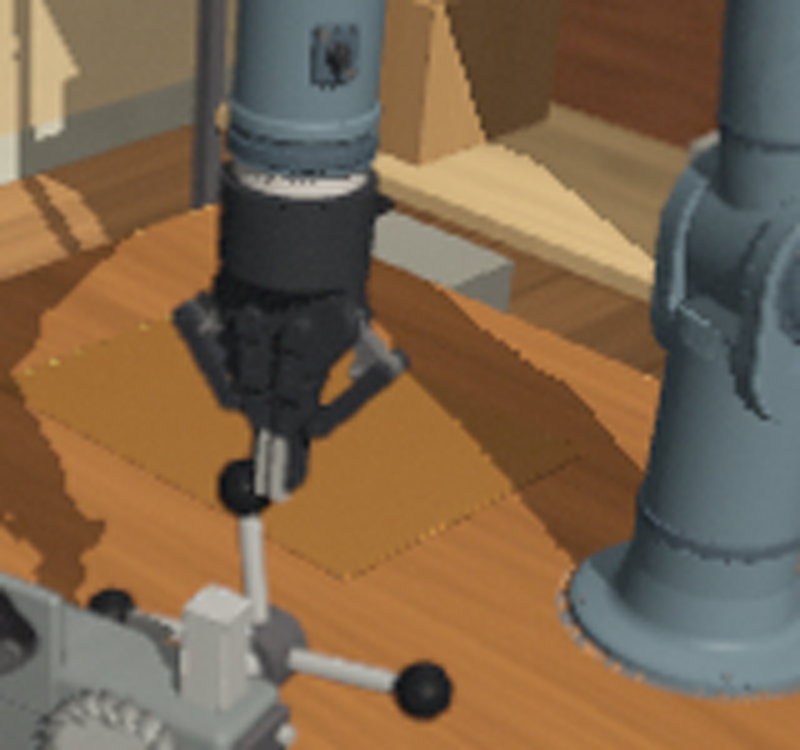

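>>> step_arm:
  deltas:
    - [[1,0,-0.43,-0.06,0,0,0],[1,0.05,-0.4,-0.13,0,0,0],[1,0.08,-0.39,-0.2,0,0,0],[1,0.1,-0.39,-0.28,0,0,0],[1,0.05,-0.2,-0.18,0,0,0]]

```text
clock: 13.35
tool_pos: [516.0, -32.9, 253.0]
tool_rot: [3.118, 0.376, 0.011]
force: [0.7, 1.5, 5.9]
grip_width: -0.0
```

```bash
python3 - <<'E'
from w import *
f=eyes.grab_frame("scene"); s=read_state(); t=s["tool_pos"];print(t,s["force"],(t-hub)@ex,(t-hub)@ey);save(f,"s13.png",(280,80,440,230),5)
E
```

```text
[515.07172873 -33.84920928 251.288887  ] [ 0.6131049  -0.71377129  3.02640571] 54.06072249799684 -3.219875749362548
```

View pics/s13.png

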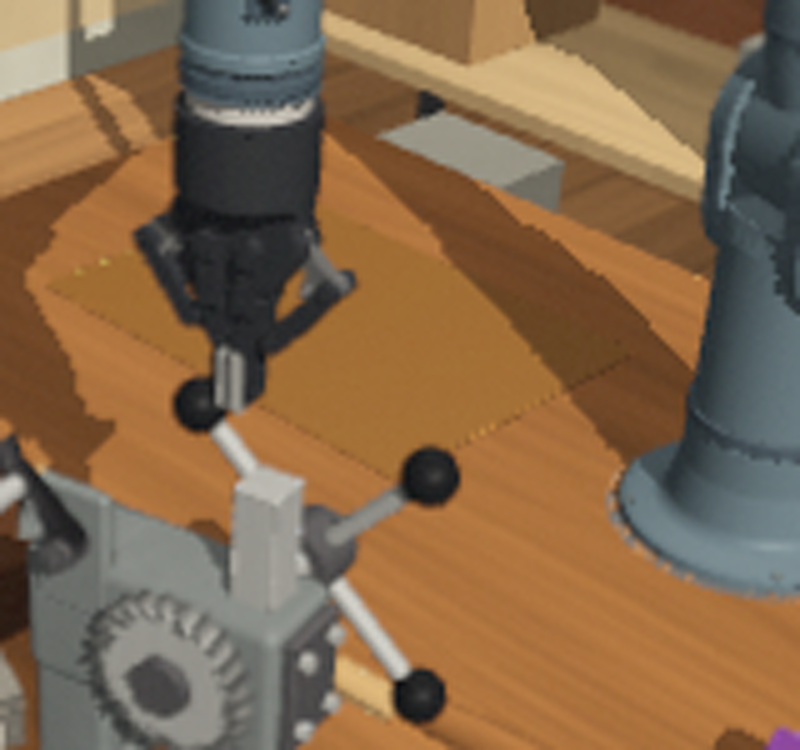

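```bash
python3 - <<'E'
from w import *
f=eyes.grab_frame("scene"); t=read_state()["tool_pos"]
w,e=wheel(f,[(366,175),(363.6,219)],1.4); print(w,e)
a=w-np.deg2rad(40)-np.pi/2; b=ball(a); print("next ball a",a,b,"need tcp from",b-43*ex,"ball0",ball(w-np.deg2rad(40)))
print(t)
E
```

```text
1.5253789314042352 [-0.1  0.1 -0.1 -0.3]
next ball a -0.7435490961883932 [488.92600473  85.10505954 283.60708002] need tcp from [478.58803624 126.84384734 283.60708002] ball0 [522.89645754 -52.04814637 277.69045554]
[514.15896273 -32.9820807  250.84863213]
```

>>> step_arm:
  deltas:
    - [[1,0,0,1,0,0,0],[1,0,0,1,0,0,0],[1,0,0.3,0.67,0,0,0],[1,-0.24,1,0,0,0,0],[1,-0.24,1,0,0,0,0],[1,-0.24,1,0,0,0,0],[1,-0.24,1,0,0,0,0],[1,-0.24,1,0,0,0,0],[1,0,0.1,-0.8,0,0,0],[1,0,0,-0.8,0,0,0],[1,0,0,-0.8,0,0,0],[1,0,0,-0.2,0,0,0],[1,0,0,0,0,0,0]]

```text
clock: 14.75
tool_pos: [475.9, 130.6, 250.6]
tool_rot: [3.118, 0.381, -0.006]
force: [0.3, 0.1, 0.2]
grip_width: -0.2
```

```bash
python3 - <<'E'
from w import *
f=eyes.grab_frame("scene"); s=read_state(); t=s["tool_pos"];print(t,s["force"],(t-hub)@ex,(t-hub)@ey);save(f,"s14.png",(280,80,440,230),5)
E
```

```text
[476.97036922 130.99511391 251.92691796] [0.39904382 0.4766128  1.03727462] -115.10887937660694 -0.5721813292599436
```

View pics/s14.png

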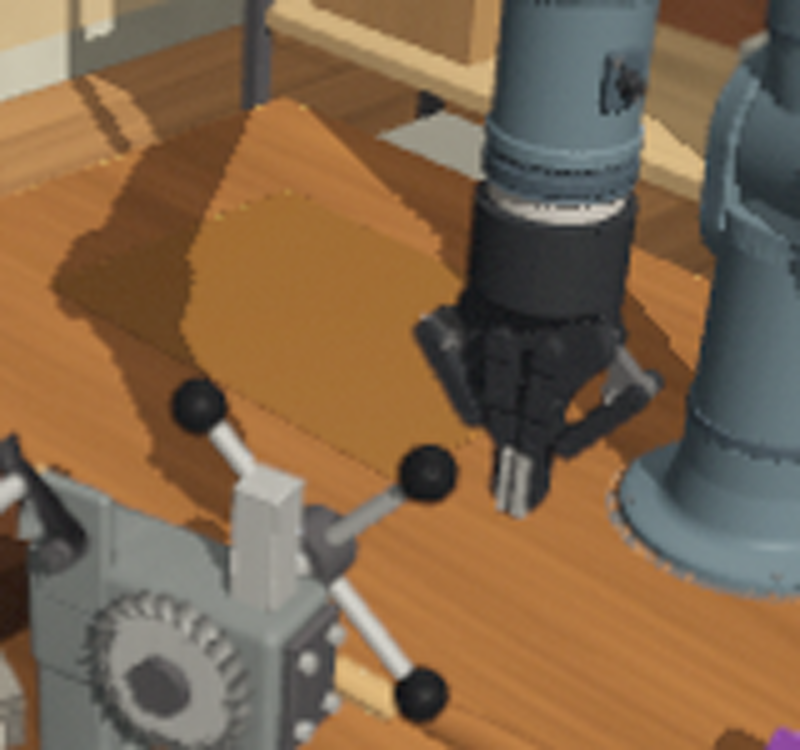

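>>> step_arm:
  deltas:
    - [[1,0.1,-0.39,-0.2,0,0,0],[1,0.1,-0.39,0.22,0,0,0],[1,0.1,-0.39,0.28,0,0,0],[1,0.1,-0.39,0.22,0,0,0],[1,0.1,-0.39,0.15,0,0,0],[1,0.1,-0.39,0.1,0,0,0],[1,0.1,-0.39,0.02,0,0,0]]

```text
clock: 15.5
tool_pos: [496.3, 53.5, 281.9]
tool_rot: [-3.112, -0.384, 0.003]
force: [-15.8, 5.5, 26.3]
grip_width: 0.0
```

>>> step_arm:
  deltas:
    - [[1,0.05,-0.2,0,0,0,0],[1,0.05,-0.2,-0.02,0,0,0],[1,0.05,-0.2,-0.03,0,0,0]]

```text
clock: 15.8
tool_pos: [504.4, 32.4, 283.4]
tool_rot: [3.118, 0.381, 0.011]
force: [-11.5, 0.7, 28.5]
grip_width: 0.2
```

```bash
python3 - <<'E'
from w import *
f=eyes.grab_frame("scene"); s=read_state(); t=s["tool_pos"];print(t,s["force"],(t-hub)@ex,(t-hub)@ey);save(f,"s15.png",(280,60,440,210),5)
E
```

```text
[505.6910324   30.3534394  283.12400122] [-7.09947055  0.50244505 22.34095505] -10.514116401288538 3.110032757321595
```

View pics/s15.png

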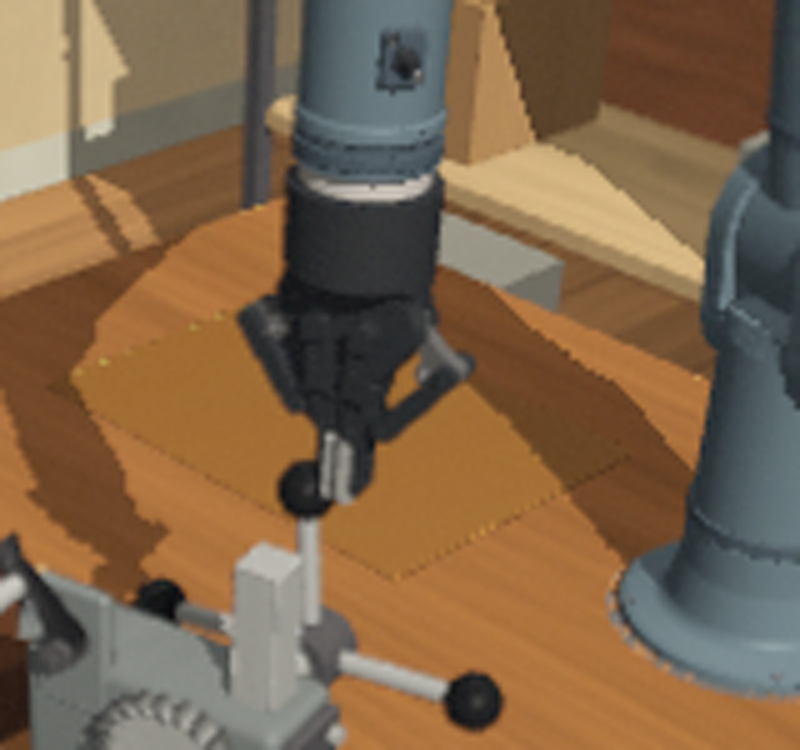

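>>> step_arm:
  deltas:
    - [[1,0,-0.22,0,0,0,0],[1,0.03,-0.2,-0.02,0,0,0]]

```text
clock: 16.05
tool_pos: [508.8, 18.8, 282.2]
tool_rot: [3.117, 0.38, 0.023]
force: [-1.9, 2.0, 17.3]
grip_width: 0.0
```

>>> step_arm:
  deltas:
    - [[1,0.05,-0.2,-0.03,0,0,0],[1,0,0,0,0,0,0]]

```text
clock: 16.25
tool_pos: [509.2, 17.6, 281.9]
tool_rot: [-3.112, -0.382, -0.02]
force: [-5.9, 7.2, 22.2]
grip_width: -0.1
```

```bash
python3 - <<'E'
from w import *
f=eyes.grab_frame("scene"); s=read_state(); t=s["tool_pos"];print(t,s["force"],s["force"]@ex,(t-hub)@ex,(t-hub)@ey);save(f,"s16.png",(280,60,440,210),5)
E
```

```text
[509.18026338  17.58773278 281.85218956] [-5.66647291  8.15042958 21.74135276] -9.27369463358703 2.716038936274021 3.427818773869259
```

View pics/s16.png

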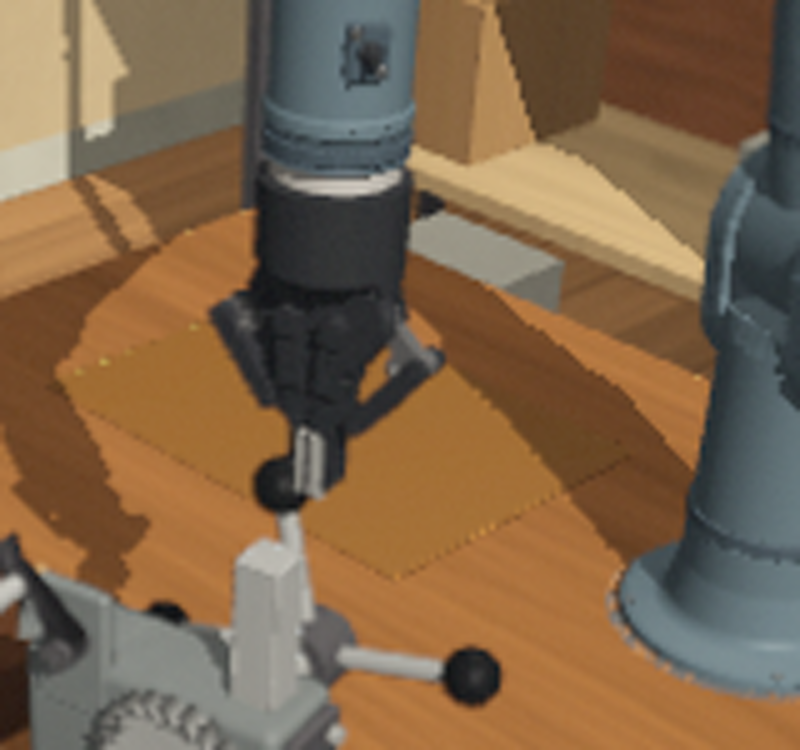

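>>> step_arm:
  deltas:
    - [[1,0.05,-0.2,0,0,0,0],[1,0.05,-0.2,0,0,0,0],[1,0,0,0,0,0,0]]

```text
clock: 16.6
tool_pos: [509.1, 17.3, 282.0]
tool_rot: [-3.096, -0.394, -0.012]
force: [-12.7, 21.9, 25.4]
grip_width: -0.2
```

```bash
python3 - <<'E'
from w import *
f=eyes.grab_frame("scene"); s=read_state(); t=s["tool_pos"];print(t,s["force"],s["force"]@ex,(t-hub)@ex,(t-hub)@ey);save(f,"s17.png",(280,60,440,210),5)
print([(np.round(x["pixel"],1).tolist(),round(x["conf"],2)) for x in finder.place_of("ball0","scene")])
E
```

```text
[509.06109724  17.31547182 281.93197942] [-13.21725669  22.14103443  25.61557897] -24.66929118902591 2.9516646739985672 3.2466914399625266
[([160.0, 337.2], 0.94), ([195.0, 372.9], 0.78), ([216.1, 351.8], 0.7), ([185.3, 309.7], 0.57)]
```

View pics/s17.png

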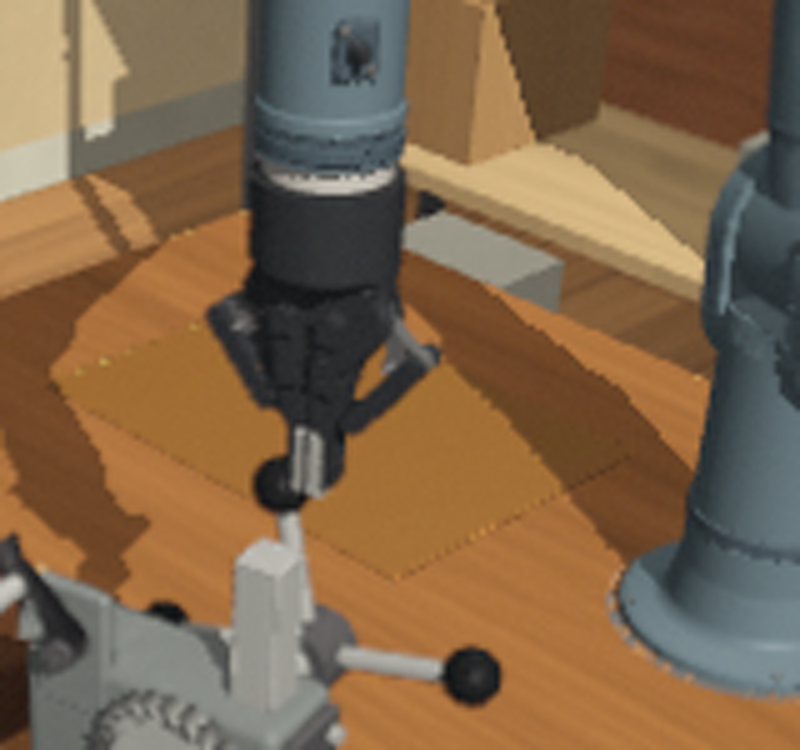

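```bash
python3 - <<'E'
from w import *
f=eyes.grab_frame("scene"); s=read_state()
w,e=wheel(f,[(374.8,195.2)],2.4); print(w,e); print(wheel(f,[(336.4,157),(374.8,195.2)],2.4))
print(s["qpos"]); R=cv2.Rodrigues(s["tool_rot"])[0]; print(np.round(R,3))
g=eyes.grab_frame("top")
for c in [(171,182),(233,190),(226,243),(164,238)]: print(np.round(atz(g,c[1],c[0],26)))
for n,f in(("scene",f),("top",g)):
    for q in finder.trace("tray",n)[:1]:
        c=cloud(f,q["region"]); c=c[(c[:,2]>18)&(c[:,2]<34)]; rr=cv2.minAreaRect(c[:,:2].astype(np.float32)); print(n,rr,cv2.boxPoints(rr).round().tolist())
q=finder.trace("offcut","top")[0]; c=cloud(g,q["region"]);c=c[c[:,2]>35]; print(cv2.minAreaRect(c[:,:2].astype(np.float32)))
q=finder.trace("blank","scene")[0]; print(q["rect"]); c=cloud(f,q["region"])
E
```

```text
2.4901240077002877 [-0.5  0.1]
(np.float64(2.4930973261813225), array([ 0.1, -0.2, -0.5, -0. ]))
[ 0.2989871   0.0688991  -0.4164429   1.81781935  0.00911837  1.25277302
 -1.43578958]
[[ 0.968  0.252  0.006]
 [ 0.251 -0.968  0.02 ]
 [ 0.011 -0.018 -1.   ]]
[616. 445.  26.]
[582. 226.  26.]
[398. 250.  26.]
[420. 466.  26.]
scene ((512.3079223632812, 348.348388671875), (221.85430908203125, 191.10218811035156), 81.7479476928711) [[402.0, 252.0], [591.0, 225.0], [623.0, 444.0], [434.0, 472.0]]
top ((355.90643310546875, 90.95777893066406), (45.242576599121094, 24.327930450439453), 89.51573944091797) [[344.0, 68.0], [368.0, 68.0], [368.0, 113.0], [344.0, 114.0]]
((448.4096984863281, 364.8277587890625), (112.77412414550781, 40.00906753540039), 81.19277954101562)
[250.3, 208.5, 32.2, 26.6]
```

>>> step_arm:
  deltas:
    - [[1,-0.18,0.71,0,0,0,0],[1,0,0,1,0,0,0],[1,0,0,1,0,0,0],[0,0.2,0.96,0,0,0,1],[0,0.2,0.96,0,0,0,1],[0,0.2,0.96,0,0,0,1],[0,0.2,0.96,0,0,0,1],[0,0.2,0.96,0,0,0,1],[0,0.2,0.96,0,0,0,1],[0,0.2,0.96,0,0,0,1],[0,0,0,0,0,0,1],[0,0,0,0,0,0,1],[0,0,0,0,0,0,1],[0,0,0,0,0,0,1],[0,0,0,0,0,0,1],[0,0,0,0,0,0,1],[0,0,0,0,0,0,1],[0,0,0,0,0,0,1]]

```text
clock: 18.8
tool_pos: [546.1, 221.6, 333.8]
tool_rot: [1.933, 2.474, 0.001]
force: [-0.5, -0.2, -0.0]
grip_width: 85.2
```

```bash
python3 - <<'E'
from w import *
f=eyes.grab_frame("scene"); s=read_state(); t=s["tool_pos"];print(t,s["force"]);print(s["qpos"]); R=cv2.Rodrigues(s["tool_rot"])[0]; print(np.round(R,3))
save(f,"s18.png",(250,60,450,240),4)
E
```

```text
[546.08402135 221.62972406 333.65277569] [-0.69936748 -0.31021368  0.52037624]
[ 0.14042614  0.25428369 -0.71570921  1.5488309   0.16970026  1.40030121
 -0.34082525]
[[-0.245  0.97   0.002]
 [ 0.97   0.245 -0.001]
 [-0.001  0.002 -1.   ]]
```

View pics/s18.png

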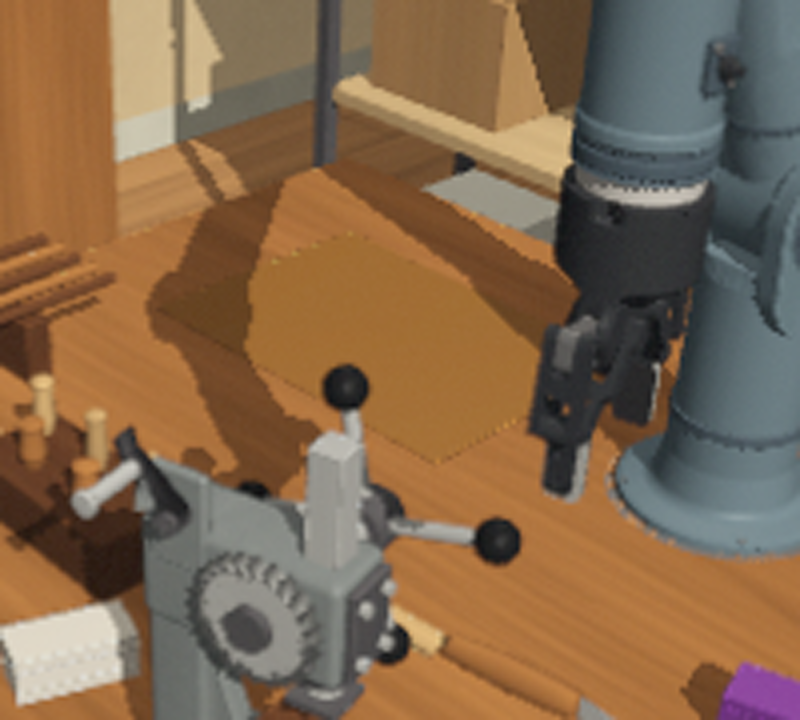

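>>> step_arm:
  deltas:
    - [[0,0,0,0,-0.97,-0.24,0],[0,0,0,0,-0.97,-0.24,0],[0,0,0,0,-0.97,-0.24,0],[0,0,0,0,-0.97,-0.24,0],[0,0,0,0,-0.97,-0.24,0],[0,0,0,0,-0.97,-0.24,0],[0,0,0,0,-0.97,-0.24,0],[0,0,0,0,-0.48,-0.12,0],[0,0,0,0,0,0,0]]

```text
clock: 19.75
tool_pos: [544.1, 224.5, 330.9]
tool_rot: [1.509, 1.933, -0.628]
force: [0.0, 0.4, -0.5]
grip_width: 85.6
```

```bash
python3 - <<'E'
from w import *
f=eyes.grab_frame("scene"); s=read_state(); t=s["tool_pos"];print(t,s["force"]);print(s["qpos"]); R=cv2.Rodrigues(s["tool_rot"])[0]; print(np.round(R,3))
save(f,"s19.png",(250,60,450,240),4); save(f,"s19b.png",(290,210,390,300),8)
for q in finder.trace("blank","scene"):
    print(q["rect"],q["conf"]); c=cloud(f,q["region"]); c=c[(c[:,2]>88)&(c[:,2]<98)]
    if len(c)>30: print(cv2.minAreaRect(c[:,:2].astype(np.float32)),len(c))
for P in (t,t-24*R[:,2]): print((proj(f,P)[0]-[250,60])*4)
E
```

```text
[544.91333977 223.58870801 332.05480378] [-0.01089206 -0.04374611 -0.34553504]
[-0.36779584  0.48183481 -0.6312316   1.48016788  0.83377658  1.84625663
 -0.79370469]
[[-0.17   0.971  0.169]
 [ 0.687  0.239 -0.686]
 [-0.706 -0.001 -0.708]]
[481.6, 256.4, 40.8, 33.4] 0.92
[247.9, 210.8, 34.3, 24.6] 0.89
[305.3, 236.6, 48.9, 33.4] 0.87
((595.1884155273438, 70.21095275878906), (51.25077819824219, 101.199951171875), 8.577765464782715) 454
[427.5, 228.1, 39.4, 26.5] 0.71
[297.4, 148.9, 83.5, 80.9] 0.27
[587.73524074 525.08145178]
[619.78635948 510.01544748]
```

View pics/s19.png

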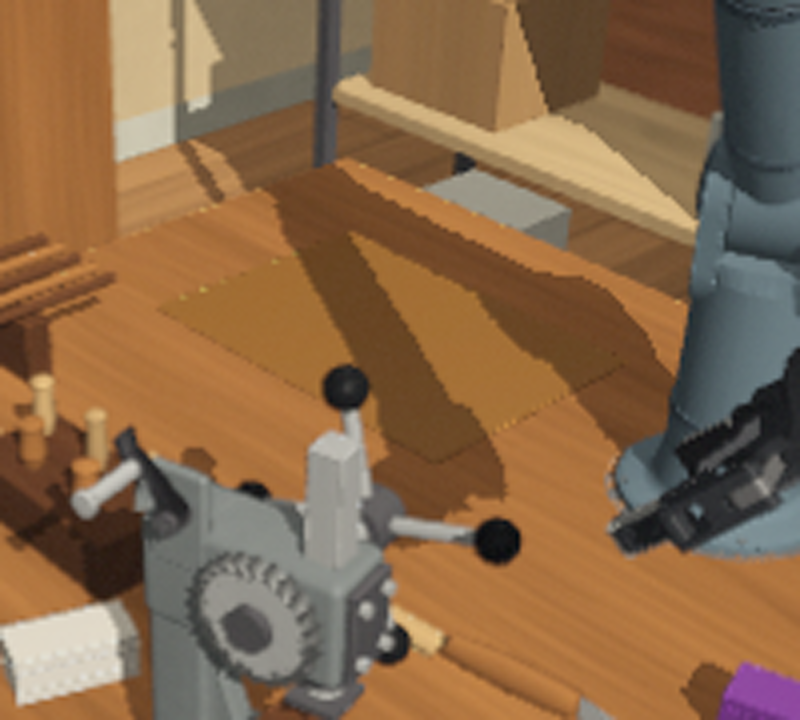

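View pics/s19b.png

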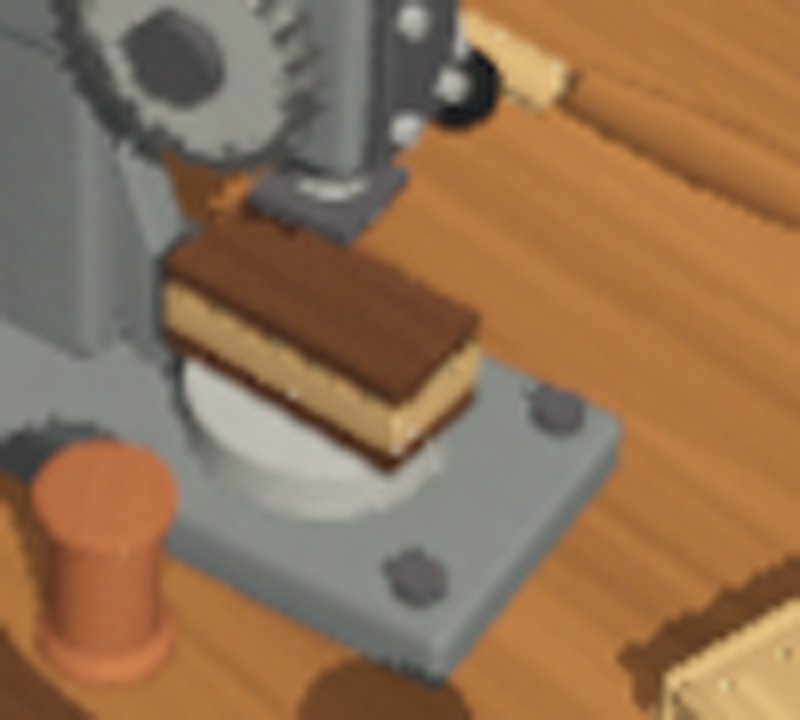

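```bash
python3 - <<'E'
from w import *
f=eyes.grab_frame("scene"); s=read_state(); t=s["tool_pos"]; R=cv2.Rodrigues(s["tool_rot"])[0]; tz=R[:,2]; ty=R[:,1]
save(f,"s20.png",(380,130,480,220),8)
for n,P in (("spec",t+42*ty-13*tz),("A",t+42*ty-37*tz),("B",t+42*ty-13*tz+[0,0,24]),("spec-",t-42*ty-13*tz),("A-",t-42*ty-37*tz)): print(n,(proj(f,P)[0]-[380,130])*8)
E
```

```text
spec [100.59911626 541.53717089]
A [166.90557512 510.99823892]
B [111.62908251 468.03082218]
spec- [226.69727489 400.57618263]
A- [291.01346791 369.43387146]
```

View pics/s20.png

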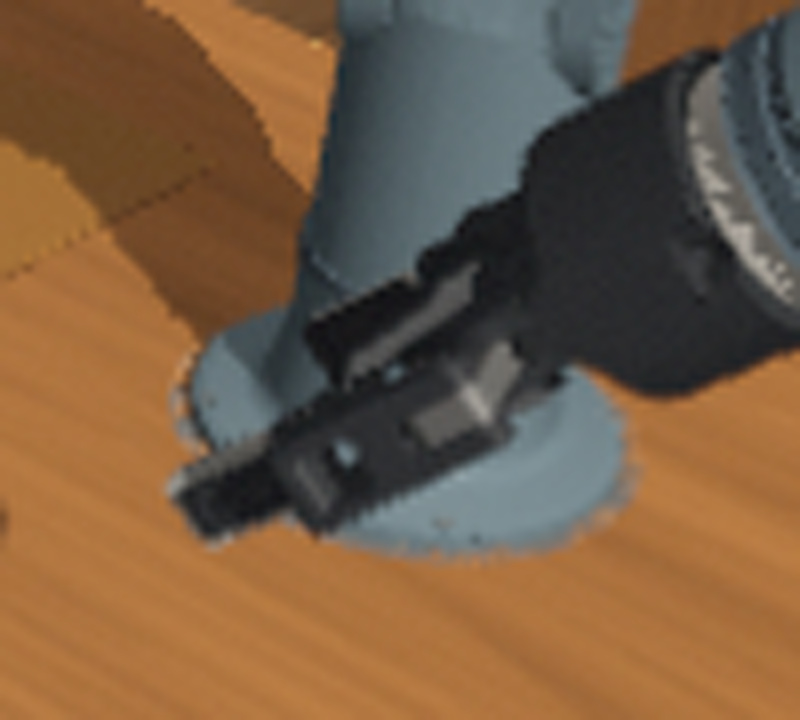

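>>> step_arm:
  deltas:
    - [[0,0.12,-0.21,-0.9,0,0,-0.87],[0,0.12,-0.21,-0.9,0,0,0],[0,0.12,-0.21,-0.9,0,0,0],[0,0.12,-0.21,-0.9,0,0,0],[0,0.12,-0.21,-0.9,0,0,0],[0,0.12,-0.21,-0.9,0,0,0],[0,0.12,-0.21,-0.9,0,0,0],[0,0.12,-0.21,-0.9,0,0,0],[0,0.12,-0.21,-0.9,0,0,0],[0,0.1,-0.2,-0.9,0,0,0],[0,0,0,0,0,0,0]]

```text
clock: 21.0
tool_pos: [579.7, 156.1, 60.3]
tool_rot: [1.609, 1.866, -0.673]
force: [-0.4, -0.9, -0.8]
grip_width: 85.3
```

```bash
python3 - <<'E'
from w import *
f=eyes.grab_frame("scene"); s=read_state(); t=s["tool_pos"];print(t,s["force"]);print(s["qpos"]); R=cv2.Rodrigues(s["tool_rot"])[0]; print(np.round(R,3))
save(f,"s21.png",(270,170,430,320),5); f=eyes.grab_frame("top"); save(f,"t21.png",(190,120,350,240),5)
E
```

```text
[580.44085152 157.86821567  62.28549184] [ 0.56109756 -0.19826432  0.28071884]
[-0.32148371  0.78218502 -0.51998576  1.62841688  0.94308675  1.52734116
 -1.06940446]
[[-0.105  0.989  0.103]
 [ 0.699  0.147 -0.7  ]
 [-0.708 -0.001 -0.706]]
```

View pics/s21.png

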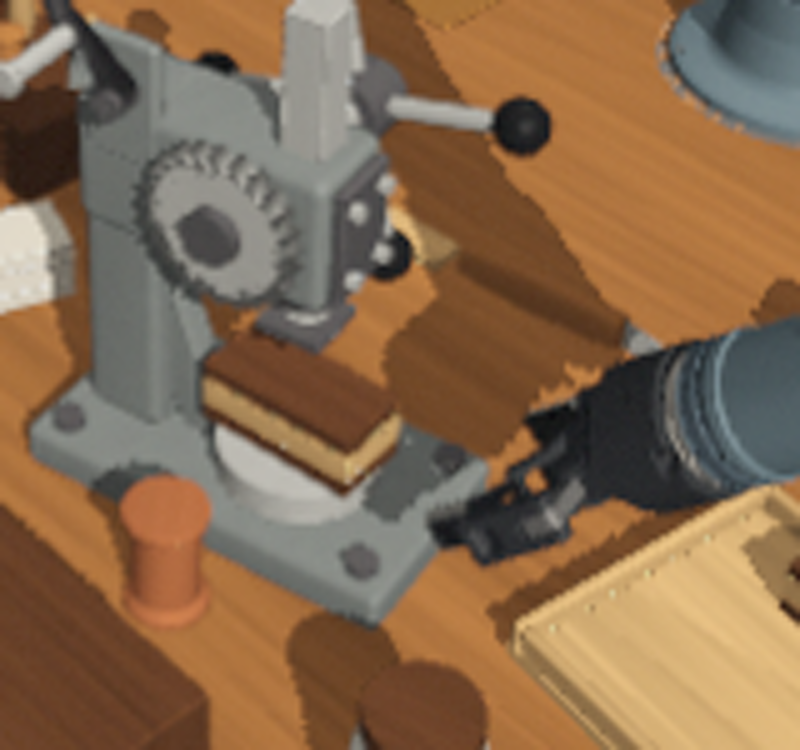

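View pics/t21.png

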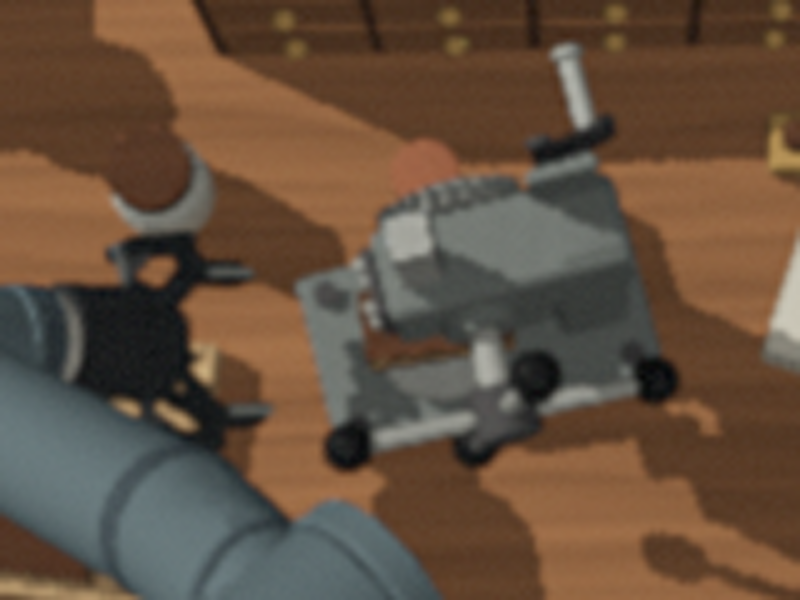

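```bash
python3 - <<'E'
from w import *
f=eyes.grab_frame("top")
for x,y in [(100,400),(200,450),(270,530),(300,560),(340,520),(330,508),(380,540),(420,590),(230,460),(347,445)]:
    print((x,y),np.round(depthpt(f,120+y/5,190+x/5)))
g=eyes.grab_frame("scene"); save(g,"s22.png",(290,0,640,330),2)
c=depthpt(f,152,222); print("jar",c)
E
```

```text
(100, 400) [469. 212. 504.]
(200, 450) [432. 151. 571.]
(270, 530) [386. 110. 634.]
(300, 560) [368.  92. 674.]
(340, 520) [386.  75. 670.]
(330, 508) [392.  80. 663.]
(380, 540) [376.  57. 679.]
(420, 590) [354.  40. 676.]
(230, 460) [508. 219.   4.]
(347, 445) [480. 112. 252.]
jar [703.14407155 254.45113489  88.15454265]
```

View pics/s22.png

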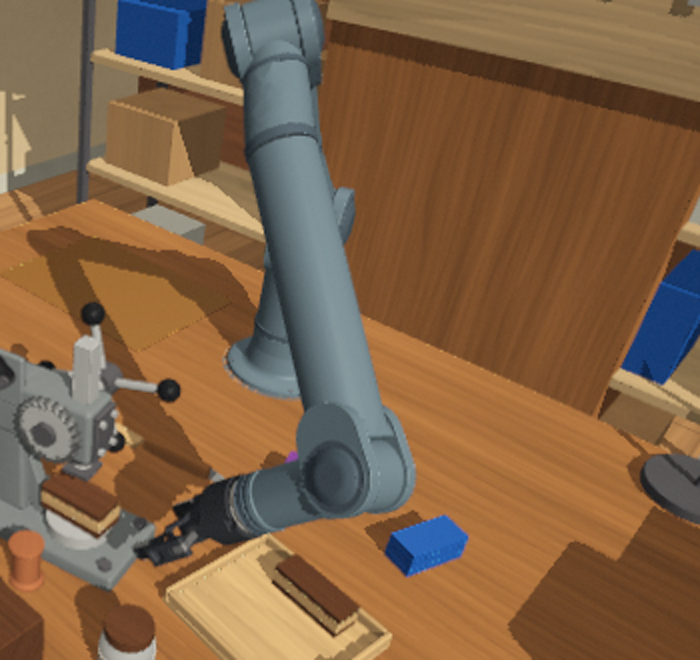

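>>> step_arm:
  deltas:
    - [[0,0,0,-0.67,0,0,0],[0,0.07,-0.48,0,0,0,0],[0,0.07,-0.48,0,0,0,0],[0,0.07,-0.48,0,0,0,0],[0,0.07,-0.48,0,0,0,0],[0,0.07,-0.48,0,0,0,0],[0,0,0,0,0,0,0]]

```text
clock: 21.9
tool_pos: [591.1, 84.3, 43.1]
tool_rot: [1.609, 1.864, -0.668]
force: [0.2, 0.2, 0.2]
grip_width: 85.5
```

```bash
python3 - <<'E'
from w import *
f=eyes.grab_frame("scene"); s=read_state(); t=s["tool_pos"];print(t,s["force"])
save(f,"s23.png",(290,190,410,290),6); f=eyes.grab_frame("top"); save(f,"t23.png",(210,130,310,220),7)
E
```

```text
[590.85540276  86.49331641  42.7930815 ] [ 0.28245119  0.87360791 -0.2002321 ]
```

View pics/s23.png

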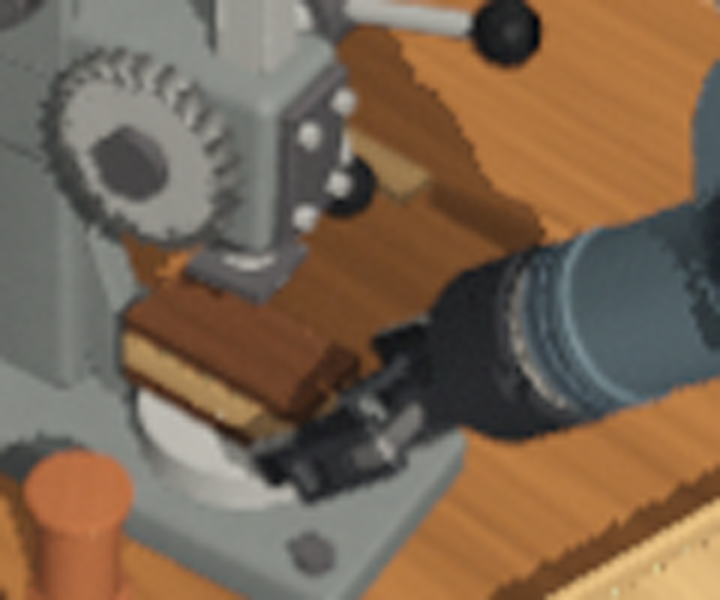

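View pics/t23.png

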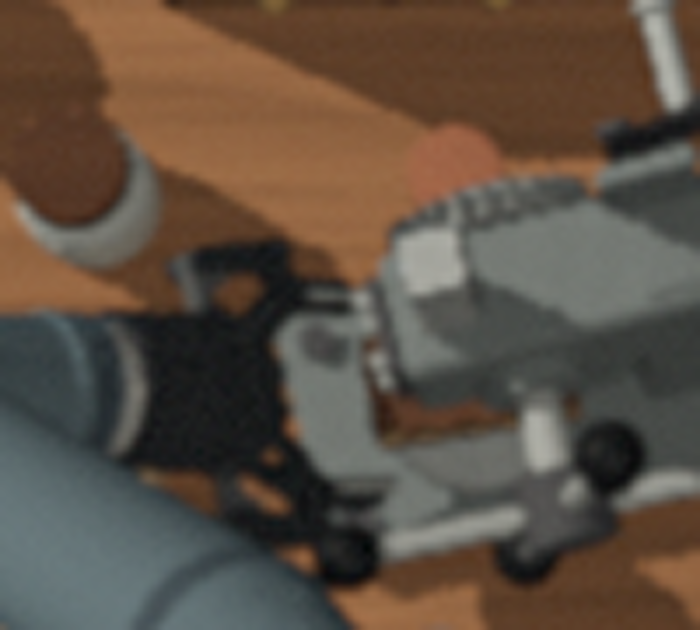

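>>> step_arm:
  deltas:
    - [[0,0.06,-0.4,0,0,0,0],[0,0,0,0,0,0,0],[0.4,0,0,0,0,0,0],[0.7,0,0,0,0,0,0],[1,0,0,0,0,0,0],[1,0,0,0,0,0,0],[1,0,0,0,0,0,0],[1,0,0,0,0,0,0]]

```text
clock: 22.8
tool_pos: [592.5, 78.2, 42.5]
tool_rot: [1.606, 1.872, -0.662]
force: [0.9, 2.2, 1.1]
grip_width: 46.9
```

```bash
python3 - <<'E'
from w import *
f=eyes.grab_frame("scene"); s=read_state(); t=s["tool_pos"];print(t,s["force"],s["grip_width"])
save(f,"s24.png",(290,190,410,290),6)
E
```

```text
[592.5170797   78.06693083  42.48306325] [0.38405949 2.7755591  0.9552047 ] 46.7212636718046
```

View pics/s24.png

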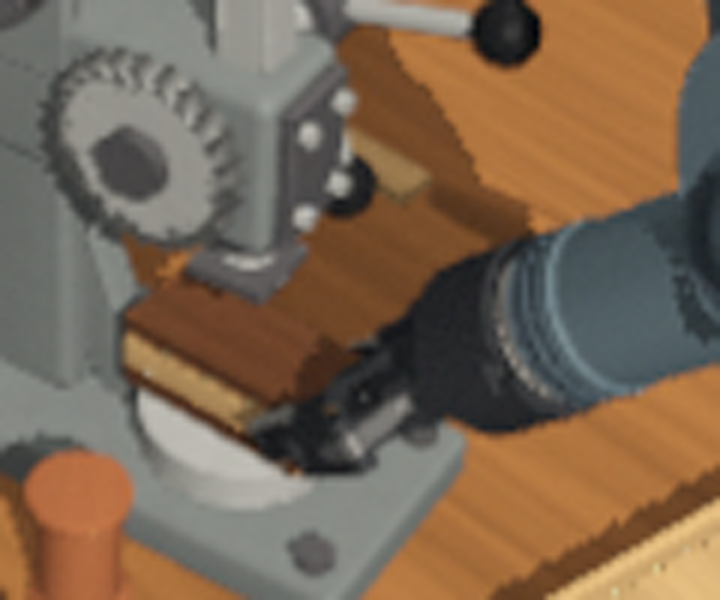

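>>> step_arm:
  deltas:
    - [[1,0,0,0.2,0,0,0],[1,0,0,0.3,0,0,0],[1,0,0,0,0,0,0]]

```text
clock: 23.15
tool_pos: [593.0, 76.5, 58.5]
tool_rot: [1.607, 1.869, -0.663]
force: [0.4, -0.1, -1.8]
grip_width: 46.8
```

```bash
python3 - <<'E'
from w import *
f=eyes.grab_frame("scene"); s=read_state(); t=s["tool_pos"];print(t,s["force"],s["grip_width"])
save(f,"s25.png",(290,190,410,290),6)
E
```

```text
[592.818633    76.61060482  57.98775759] [ 0.06499341 -0.62989655 -1.99102915] 47.44603660895503
```

View pics/s25.png

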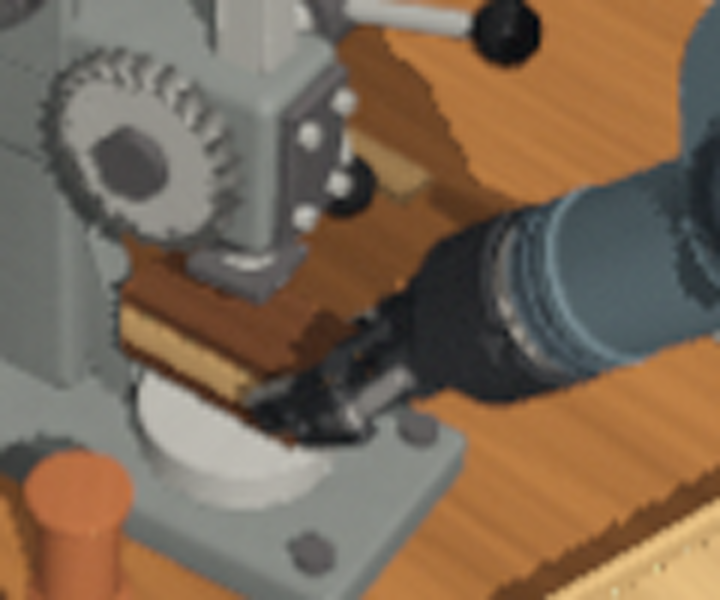

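>>> step_arm:
  deltas:
    - [[1,-0.08,0.5,0,0,0,0],[1,-0.14,0.9,0,0,0,0],[1,-0.14,0.9,0,0,0,0],[1,-0.14,0.9,0,0,0,0],[1,-0.14,0.9,0,0,0,0],[1,-0.19,0.85,0,0,0,-0.5],[1,-0.19,0.85,0,0,0,-0.5],[1,-0.19,0.85,0,0,0,-0.5],[1,-0.19,0.85,0,0,0,-0.5],[1,-0.19,0.85,0,0,0,-0.5],[1,-0.19,0.8,0,0,0,-0.32],[1,0,0,0,0,0,0]]

```text
clock: 24.4
tool_pos: [536.0, 357.1, 55.6]
tool_rot: [1.901, 1.656, -0.785]
force: [-0.6, 0.4, -1.9]
grip_width: 46.8
```

```bash
python3 - <<'E'
from w import *
f=eyes.grab_frame("scene"); s=read_state(); t=s["tool_pos"];print(t,s["force"],s["grip_width"]);R=cv2.Rodrigues(s["tool_rot"])[0]; print(np.round(R,3))
save(f,"s26.png",(330,200,530,360),4); g=eyes.grab_frame("top"); save(g,"t26.png",(140,160,280,260),5)
for q in finder.trace("blank","scene"):
    c=cloud(f,q["region"]); print(q["rect"],round(q["conf"],2),np.round(np.median(c,0)))
    z=np.percentile(c[:,2],90); d=c[abs(c[:,2]-z)<5]; print(z,cv2.minAreaRect(d[:,:2].astype(np.float32)))
E
```

```text
[536.88426873 354.81793814  56.03836619] [ 0.16646948 -0.42954959 -2.00179209] 46.70385857295547
[[ 0.097  0.99  -0.1  ]
 [ 0.703 -0.139 -0.698]
 [-0.705 -0.003 -0.709]]
[427.8, 228.4, 40.0, 24.6] 0.92 [268. 244.  40.]
45.354223834133904 ((255.9125213623047, 237.9938201904297), (51.383853912353516, 97.94115447998047), 17.228660583496094)
[401.8, 273.3, 50.2, 37.3] 0.81 [547. 344. 105.]
107.77593216674389 ((534.3660888671875, 348.04217529296875), (101.3488998413086, 50.73707962036133), 80.73944091796875)
[482.0, 258.0, 36.8, 27.9] 0.64 [275. 423.  41.]
44.583650282901885 ((259.3963623046875, 420.73834228515625), (50.201805114746094, 92.32630157470703), 70.21501922607422)
[251.1, 209.2, 29.8, 26.2] 0.62 [ 622. -182.   39.]
43.55727703015832 ((615.4052734375, -192.67877197265625), (51.6963005065918, 100.97882843017578), 69.95242309570312)
```

View pics/s26.png

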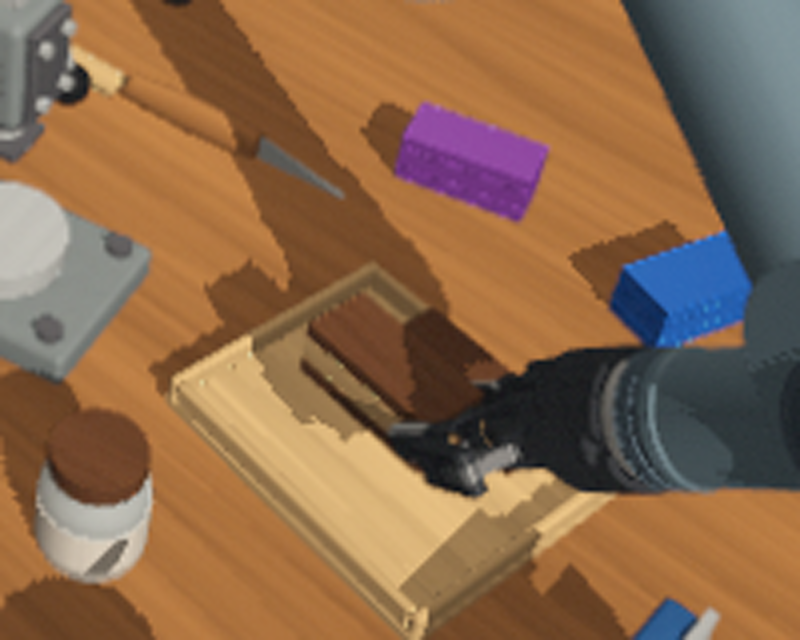

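View pics/t26.png

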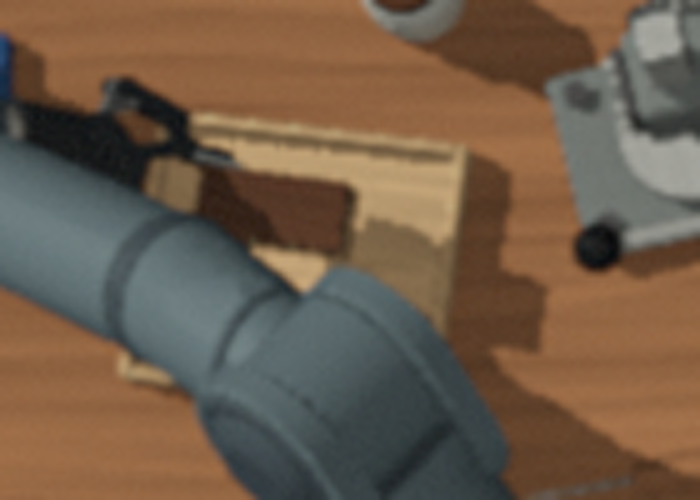

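>>> step_arm:
  deltas:
    - [[1,0,0,-0.4,0,0,0],[1,0,0,-0.5,0,0,0],[1,0,0,-0.4,0,0,0],[1,0,0,-0.25,0,0,0],[1,0,0,-0.1,0,0,0],[1,0,0,0,0,0,0]]

```text
clock: 25.15
tool_pos: [538.6, 351.0, 7.0]
tool_rot: [1.901, 1.647, -0.789]
force: [0.4, 0.1, -1.3]
grip_width: 46.8
```

>>> step_arm:
  deltas:
    - [[1,0,0,-0.07,0,0,0],[1,0,0,0,0,0,0]]

```text
clock: 25.35
tool_pos: [539.1, 351.8, 6.1]
tool_rot: [1.903, 1.647, -0.786]
force: [-0.3, -0.2, -1.3]
grip_width: 46.9
```

>>> step_arm:
  deltas:
    - [[1,0,0,-0.07,0,0,0],[1,0,0,-0.07,0,0,0],[1,0,0,0,0,0,0]]

```text
clock: 25.65
tool_pos: [538.8, 351.3, 1.3]
tool_rot: [1.902, 1.647, -0.787]
force: [-0.0, 0.4, -1.2]
grip_width: 46.7
```

```bash
python3 - <<'E'
from w import *
f=eyes.grab_frame("scene"); s=read_state(); t=s["tool_pos"];print(t,s["force"],s["grip_width"])
save(f,"s27.png",(330,200,530,360),4)
for q in finder.trace("blank","scene"):
    c=cloud(f,q["region"]); 
    if abs(np.median(c[:,1])-345)<40 and np.median(c[:,0])>500:
        for p in (70,80,90): print(np.percentile(c[:,2],p))
E
```

```text
[538.83958604 351.36504038   1.41347322] [ 0.450794    0.58580937 -2.03804241] 47.2099690224982
52.13628242277324
52.83998135664042
53.53257904943608
```

View pics/s27.png

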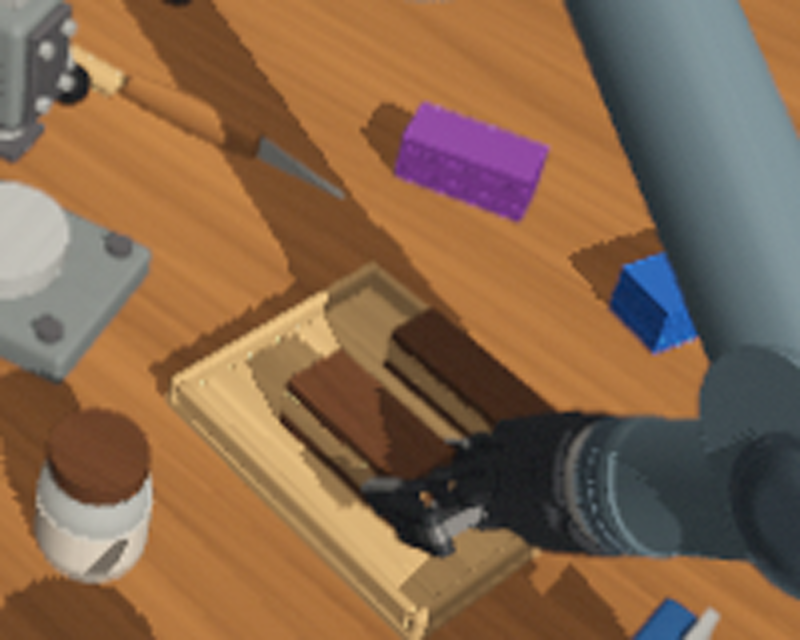

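Nearly down: the top face reads about 52 mm, and 50 mm would be resting on the floor. I lower in 1 to 2 mm steps until I feel contact.

>>> step_arm:
  deltas:
    - [[1,0,0,-0.05,0,0,0],[1,0,0,0,0,0,0]]

```text
clock: 25.95
tool_pos: [539.1, 351.6, 0.6]
tool_rot: [1.902, 1.647, -0.786]
force: [-0.1, -0.3, -0.5]
grip_width: 47.0
```

>>> step_arm:
  deltas:
    - [[1,0,0,-0.05,0,0,0],[1,0,0,0,0,0,0]]

```text
clock: 26.15
tool_pos: [539.1, 351.6, 0.6]
tool_rot: [1.901, 1.645, -0.787]
force: [-1.4, -0.3, 5.4]
grip_width: 47.0
```

Contact shows as +5 N. I open part way, then back out along the tool axis.

>>> step_arm:
  deltas:
    - [[0.35,0,0,0,0,0,0],[0.3,0,0,0,0,0,0],[0.25,0,0,0,0,0,0],[0.25,0,0,0,0,0,0],[0.25,0,0,0,0,0,0]]

```text
clock: 26.65
tool_pos: [538.9, 351.3, -1.7]
tool_rot: [1.902, 1.647, -0.787]
force: [-0.5, 0.4, 0.1]
grip_width: 64.2
```

```bash
python3 - <<'E'
from w import *
f=eyes.grab_frame("scene"); s=read_state(); t=s["tool_pos"];print(t,s["force"],s["grip_width"])
save(f,"s28.png",(360,250,500,360),5); g=eyes.grab_frame("top"); save(g,"t28.png",(140,160,280,260),5)
E
```

```text
[538.93759374 351.32422399  -1.64605812] [-0.97349442 -0.45436968 -0.0085261 ] 64.00075224229575
```

View pics/s28.png

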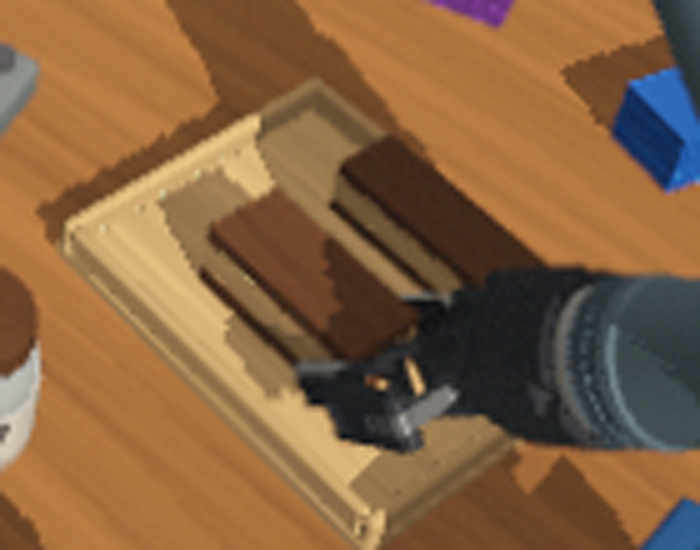

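View pics/t28.png

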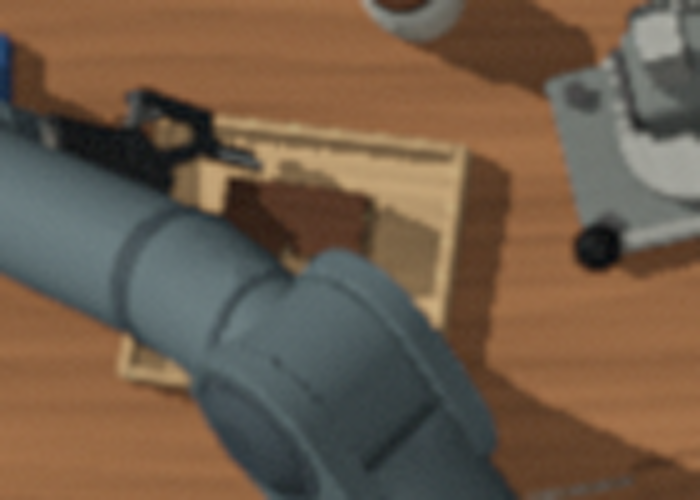

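>>> step_arm:
  deltas:
    - [[0.25,0.05,0.35,0.35,0,0,0],[0.25,0.1,0.7,0.71,0,0,0],[0.25,0.1,0.7,0.71,0,0,0],[0.25,0.1,0.7,0.71,0,0,0],[0.25,0,0.3,1,0,0,0],[0.25,0,0,1,0,0,0],[0.25,0,0,1,0,0,0],[0.25,0,0,1,0,0,0],[0.25,0,0,0,0,0,0]]

```text
clock: 27.65
tool_pos: [552.9, 435.2, 198.4]
tool_rot: [1.906, 1.638, -0.769]
force: [-0.4, 0.3, 1.3]
grip_width: 63.9
```

```bash
python3 - <<'E'
from w import *
f=eyes.grab_frame("scene"); s=read_state(); t=s["tool_pos"];print(t,s["force"],s["grip_width"])
save(f,"s29.png"); g=eyes.grab_frame("top"); save(g,"t29.png",(140,110,420,310),2.5)
c0=np.array([510,348.]);tx=np.array([np.cos(-1.715),np.sin(-1.715)]);ty=np.array([-tx[1],tx[0]])
for q in finder.trace("blank","scene"):
    c=cloud(f,q["region"])
    if abs(np.median(c[:,1])-345)<40:
        z=np.percentile(c[:,2],80); d=c[c[:,2]>44]; rr=cv2.minAreaRect(d[:,:2].astype(np.float32)); m=np.array(rr[0])-c0
        A=np.c_[d[:,:2],np.ones(len(d))]; pl=np.linalg.lstsq(A,d[:,2],rcond=None)[0]
        print(rr,"tray xy",m@tx,m@ty,"top z",np.median(d[:,2]),"tilt",np.hypot(*pl[:2]))
from scipy.optimize import least_squares
bb=[(x["pixel"][1],x["pixel"][0]) for x in finder.place_of("ball0","scene") if x["conf"]>.5]; print(bb,wheel(f,bb[:3],2.45))
E
```

```text
[551.16675308 435.38055536 194.84901712] [ 0.37303527 -0.33690474 -0.09441136] 64.0233411715521
((537.9569702148438, 343.865234375), (102.82292938232422, 51.55186080932617), 79.0514907836914) tray xy 0.07430944786177437 28.26097925538499 top z 51.06661377867874 tilt 0.03736386690270213
[(310.3, 185.3), (334.6, 159.8), (373.7, 194.8), (348.2, 217.7)] (np.float64(2.5124883352793477), array([ 2.2,  0.4,  1.3, -3.1,  0.5, -0.3]))
```

View pics/s29.png

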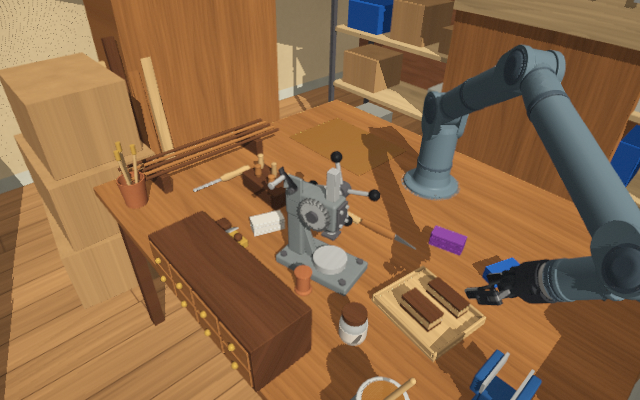

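View pics/t29.png

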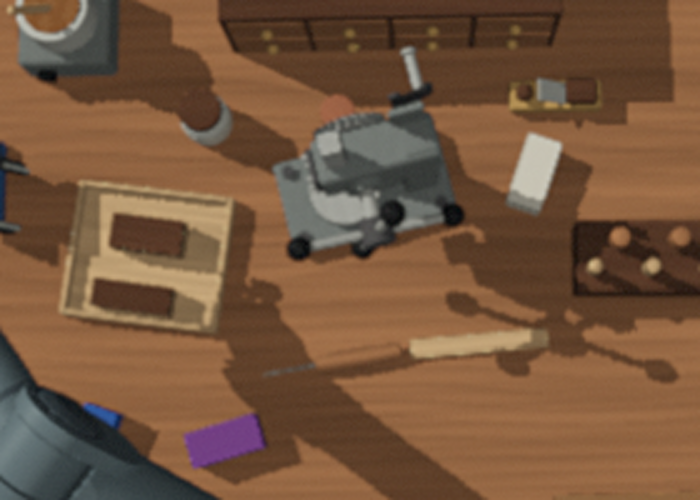

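Both views show the blank flat in the tray beside the offcut, scene (421,307). The pawl lies back, the ram is up, nothing else has moved, and the robot is clear. I hand the job in.

```bash
python3 -c "
from station import r
print(r.close_job())"
```

```text
the job is handed in; nothing more can be done
None
```

I did the whole job and handed it in at about 28 s of the 72 s. No verdict is reported, so these are my own last checks.

- **Pawl:** I gripped the pin, lifted it over its arc and let go past the top. It lies back: a pin fit after release put it at about 2.25 rad (limit 2.1), and the last pictures still show it thrown over.
- **Ram:** I turned the handle backwards in two pushes, on two balls in turn. The stop was felt: the force along the push rose to 25 N with no further motion. The ball fit gives the wheel at about 2.49 to 2.51 rad (limit 2.38).
- **Blank:** I took it out of the throat with the gripper tilted 45 degrees, felt contact with the tray floor (about 5 N), then let go.
    - It lies at about x 0, y +28 mm in the tray.
    - Its top face is 51 mm above the bench, so its centre is about 30 mm above the tray's underside (allowed 25 to 33).
- **Other things:** no other thing appeared moved in the last pictures. I compared these by eye, not by measurement. The robot is clear of everything.

Three readings disagreed or fell short:

- **Reported TCP:** it lay about 25 mm beyond the fingertips seen in the pictures. I corrected for this by sight.
- **Tilt of the blank:** the depth fit gave 0.037 rad, which I take as depth noise. It is still under the 0.08 limit.
- **Wheel kick-back:** I saw no clear kick when the pawl was first lifted.

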